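# Bring the lift down level on its release valve and slide the carrier of bulb bodies across

## Task

The bench lift is still raised, with a carrier of four bulb bodies on its deck. Crack the red T-handle release valve open just far enough that the deck sinks slowly, never faster than 3 cm a second, and when the deck is level with the fixed run-off shelf shut the valve again, snug but not overtightened. Then slide the carrier (do not lift it) across onto the shelf until it rests gently home against the yellow end stop, the four bulb bodies still standing in it and everything else left where it is.

Things in the scene. Friction and masses are not known exactly. Their poses are not given: they have to be found in the camera images.
- station: bolted grey base plate 200 (x) x 560 (y) x 12 mm carrying lift, valve block, pump and run-off shelf. Origin on the bench top, x away from the robot, z up; along its y: valve at -255 mm, lift middle -70, shelf 34 to 242, end stop. Yawed up to 0.22 rad. The red pump lever behind the valve (x + 60 to 270 mm, up to 150 mm high) is not needed: the deck is only let down, it cannot be raised.
- valve (a joint): release valve angle, rad: 0 = just seated (shut, the start), positive = open, counter-clockwise from above; stays where left. The deck starts to sink at an unknown point between 0.3 and 1.0 (by its load); past it speed grows 12 mm/s per 0.1 rad, and closing stops it at once. Opens with about 0.1 N m, closes with 0.25. Against its seat it yields 0.015 rad per 0.1 N m; below -0.12 the seat is damaged.
- valve_grip (a point): middle of the red T-handle bar, on the vertical spindle's axis: round bar 12 mm thick, 84 mm long, level, 115 mm above the bench, free above. The point's y axis lies along the bar (when shut: the station's y) and turns with it. Spindle below also 12 mm thick; the valve block's top is 37 mm below the bar. The raised deck (to 170 mm high, its load to 265 mm) begins 80 mm away along the station's +y.
- valve_tip (a point): centre of the black ball (16 mm) on that end of the T-handle bar which points towards the lift when shut, 44 mm from the spindle's axis
- lift (a joint): height of the lift deck relative to its start, in m: 0 at the start, negative as it sinks. The deck starts 35 to 65 mm above the shelf and bottoms out about 23 mm below it.
- deck_edge (a point): middle of the deck's top edge that faces the shelf, on the surface the carrier stands on. Deck: steel plate 170 x 205 x 12 mm on a ram, with white guide rails 14 mm high along both long sides (153 mm apart). Level means: this point as high as shelf_edge.
- shelf_edge (a point): middle of the run-off shelf's edge that faces the deck, on its top surface (105 mm above the bench), 15 mm in y from the deck's edge. A lip before it slopes down 4 mm. Guide rails like the deck's, flared at the entry, continue along the shelf. Its axes are the station's.
- stop_face (a point): middle of the rubber face of the yellow end stop (160 mm wide, 22 mm high above the shelf) at the far end of the shelf, 13 mm above the shelf, 188 mm from shelf_edge along +y of the station
- carrier: the loose carrier itself (see carrier_bar); origin under its middle
- end_stop: the yellow end stop itself, fixed on the shelf; origin 3 mm behind the rubber face, at shelf height
- carrier_bar (a point): middle of the carrier's round handle bar: 12 mm thick, level, 100 mm long along x between two posts, 66 mm above the carrier's underside, at its end away from the shelf; free both sides (43 mm to bulb bodies 15 mm higher). Carrier: blue block 145 (x) x 190 (y) x 34 mm, axes as the station's, 4 mm play in the rails; loaded 0.6 kg, slides with 2 to 6 N. Home, the bar is 173 mm short of the stop face.
- carrier_nose (a point): middle of the carrier's end face that meets the stop, 95 mm from the carrier's middle along its +y, 17 mm above its underside
- bulb1_mid (a point): bulb body (white plastic cone 58 mm wide at the top, steel screw cap below, 72 mm tall, 35 g) standing loose in a pocket of the carrier, its top 47 mm above the carrier's top; the point half-way up
- bulb2_mid (a point): bulb body (white plastic cone 58 mm wide at the top, steel screw cap below, 72 mm tall, 35 g) standing loose in a pocket of the carrier, its top 47 mm above the carrier's top; the point half-way up
- bulb3_mid (a point): bulb body (white plastic cone 58 mm wide at the top, steel screw cap below, 72 mm tall, 35 g) standing loose in a pocket of the carrier, its top 47 mm above the carrier's top; the point half-way up
- bulb4_mid (a point): bulb body (white plastic cone 58 mm wide at the top, steel screw cap below, 72 mm tall, 35 g) standing loose in a pocket of the carrier, its top 47 mm above the carrier's top; the point half-way up
- spanner: bystander: steel spanner 150 mm long lying on the bench; leave alone
- screwdriver: bystander: screwdriver 190 mm long lying on the bench; leave alone
- paste_jar: bystander: jar with a red cap, 52 mm wide, 55 mm high; origin under its centre; leave alone
- tape_roll: bystander: yellow roll of tape, 90 mm wide, 19 mm high; leave alone
- spare_body: bystander: spare bulb body standing on its wide end, 58 mm wide, 72 mm high; leave alone
- driver_box: bystander: cardboard box 70 x 50 x 35 mm; leave alone
Mind the look-alikes: they are no part of the job. What is shaped like the part that bears bulb1_mid but pink or purple is not meant.

How it is judged (in metres and radians):
On the way, in this order (a step that is already met when the one before it is completed fails the run):
1. the valve is cracked open and the deck has begun to sink (value of joint valve above 0.1 rad and value of joint lift below -0.008 m), for 0.1 s.
2. the deck stands still, level with the shelf within 4 mm, the valve is shut (below 0.03 rad), the carrier still on the deck (z of deck_edge in the frame of shelf_edge between -0.004 and 0.004 m and value of joint valve below 0.03 rad and velocity of joint lift between -0.002 and 0.002 m/s and y of carrier_nose in the frame of deck_edge below 0.015 m), for 0.3 s.
At the end, for the whole second after the job is handed in: Carrier flat on the shelf, its nose within 2 mm of the rubber face of the end stop and square to it (within 0.06 rad), deck at rest and level with the shelf within 4 mm, valve shut (below 0.03 rad), all four bulb bodies upright (within 0.2 rad) in the carrier (z of deck_edge in the frame of shelf_edge between -0.004 and 0.004 m and value of joint valve below 0.03 rad and velocity of joint lift between -0.002 and 0.002 m/s and y of carrier_nose in the frame of stop_face above -0.002 m and z of carrier_nose in the frame of stop_face below 0.008 m and angle between the y axis of carrier_nose and the y axis of station, either way round below 0.06 rad and angle between each of bulb1_mid, bulb2_mid, bulb3_mid, bulb4_mid's own z axis and vertical below 0.2 rad and height (world z) of each of bulb1_mid, bulb2_mid, bulb3_mid, bulb4_mid above 0.14 m); the robot touches nothing.
It fails at once if the deck sinks faster than 3 cm a second (velocity of joint lift below -0.032 m/s).
It fails at once if the valve is overtightened (below -0.12 rad) (value of joint valve below -0.12 rad).
It fails at once if the carrier is pressed against the end stop with more than 25 N (contact force between carrier and end_stop above 25 N).
It fails at once if the carrier is lifted off (15 mm or more) instead of slid, or a bulb body tips over (z of carrier_nose in the frame of deck_edge above 0.032 m or angle between any of bulb1_mid, bulb2_mid, bulb3_mid, bulb4_mid's own z axis and vertical above 0.5 rad).
It fails at once if a bystander is moved by more than 25 mm (distance of any of spanner, screwdriver, paste_jar, tape_roll, spare_body, driver_box from where it was at the start of the episode above 0.025 m).
It also fails if it takes over 67 s, if anything falls off the work surface, if the arm or the gripper's body presses on something with over 40 N, if the wrist force passes 120 N, or if a joint passes its speed limit or range.

## Robot

A 6-joint arm with a two-finger parallel gripper is mounted at the origin on the work surface. World frame = base frame: x ahead of the robot, y to its left, z up, the work surface at z = 0. Lengths are in m, angles in degrees, forces in N, time in s.
With the tool pointing down it reaches from about 0.4 to 0.825 m from the base axis. Payload 7 kg.
Tool frame: the origin (TCP) lies at the very end of the fingers, on their centre line; the grasp point (between the pads) lies 19 mm behind it; z points along the fingers, x is the direction in which the jaws open and shut, and the axes are right-handed (so a half turn about z gives the same grasp; the last joint's range is limited). The gripper opens to 88 mm and grips with 3 to 60 N. Pads are 19 mm wide; open, the fingers measure 130 mm over their backs; the gripper's body (78 mm by 193 mm) begins 47 mm behind the grasp point.
Start: joints at [80.85, 20.546, 0.682, 0, -70.136, -16.507], TCP at [0.292, 0.608, 0.227] pointing down, gripper open.
Joint ranges: [-176.03, 176.03], [-82.01, 121.73], [-58.28, 71.71], [-173.87, 95.51], [-174.79, -0.11], [-173.66, 173.66]. Speed limits (degrees/s): [136.94, 136.94, 172.46, 180, 180, 180].

## Interface

Orientations are given as [roll, pitch, yaw] about the fixed x, y, z axes, in that order (R = Rz(yaw) Ry(pitch) Rx(roll)).
In Python, from plant import get_state, optics, order, finder gives the robot as it stands.
- The arm moves only by the shell command python3 -m crank 'ROWS' [FORCE]. ROWS is JSON, a list of rows, each an object of numbers: "dx", "dy", "dz": the shift along the tool's x, y, z in mm; "wx", "wy", "wz": the turn, a rotation vector about the tool's x, y, z in degrees; "hand": the opening in per cent of the stroke, from 0 (shut) to 100 (fully open). A call has 1 to 10 rows; each row shifts and turns the commanded pose from where the row before left it, along the tool's axes as they then stand; what a row does not reach is not made up. A row lasts 1/8 s, in which the tool goes at most 62.5 mm and 10.7 degrees, less where a joint would pass 70% of its speed; a pose out of reach is approached as far as the arm can. A call is refused whole if a number of a shift passes 62.5 or a number of a turn 10.7, either way. A call with a gripper value outside its range is refused whole. The fingers move at their own pace and stop on an object; FORCE is the grip in N (left out, the last holds). Time passes only in rows, so rows that do not move let the fingers close. It gives the time, the measured TCP pose, the force and the opening at its end, in the units of the state.
- get_state(): the state, without advancing time (a new reading comes with each control period).
- optics.capture(name): name is "side" or "top"; returns the picture (384x512x3 uint8, blue, green, red); there is no depth.
- optics.calibration(name): a dict with "intrinsics" (3x3 intrinsics, pixels), "k1" (the pictures are not rectified: a ray, as slopes to the right and down, at radius r is drawn at 1 + k1 r^2 times it, then the intrinsics apply), "R" (3x3) and "t" (3): a world point X has camera coordinates R X + t. Camera axes: x right, y down, z forward; pixel columns grow to the right and rows downward; lengths in m; the calibration is good to about 2 mm. A picture is of the moment at which its call begins. calibration takes no time and is no camera call.
- order.close_job(): hands the job in, once; it reports no verdict.
Trained networks look in the newest picture that a camera, given by its name, has taken for a name from the list of things; names that differ only in an ending like _2 or _b are one class to them, and where a whole thing is asked for, a point or a joint stands for the part that bears it (a point fixed in the world has none). Each returns a list of dicts, best first, with "conf" (0 to 1); they miss things now and then, are a little off and sometimes report something else, mostly with a low value. They report only what shows in the picture. A call takes as long as a camera call. They do not tell look-alikes from the thing itself.
- finder.masks_of(thing, camera): "mask" (384x512 bool, what is visible of it) and "rect" ([centre column, centre row, width, height] in pixels, round what is visible of it).
- finder.place_of(thing, camera): "centre" ([column, row] in pixels: a listed point, or the origin of a listed thing).
The state is a dict: "time_s": time; "joints": joint angles; "qd": joint speeds; "joint_torque": joint torques, N m; "tcp_pos": TCP position; "eef_rot": TCP orientation; "contact_force": force on the tool from outside, world axes, zero at the start; "moment": the same for the moment, N m; "gripper_width": finger opening in m.
Only numpy, scipy, OpenCV 4.12 (cv2) and the standard library are available. Lean on these libraries where they do the work, as an engineer would, in place of code of your own. Each camera call takes 0.05 s, during which the arm holds its last target.

## Working session

There is one attempt and no reset: what is moved stays moved. The work goes in short steps, Python scripts to look and compute and a shell command to move; the robot and the scene stay as the last step left them, time stands still between calls to the robot, and variables do not carry over. Pictures are saved under pics/ and viewed, and the job is handed in when it is done.

```bash
ls; mkdir -p pics; cat > h.py <<'E'
import numpy as np,cv2
from plant import get_state, optics, order, finder
from scipy.spatial.transform import Rotation as Ro
def ray(cam,px):
    c=optics.calibration(cam);K=np.array(c["intrinsics"]);R=np.array(c["R"]);t=np.array(c["t"])
    d=np.array([(px[0]-K[0,2])/K[0,0],(px[1]-K[1,2])/K[1,1]]);u=d.copy()
    for _ in range(20): u=d/(1+c["k1"]*(u@u))
    v=R.T@np.array([u[0],u[1],1]);return -R.T@t,v/np.linalg.norm(v)
def proj(cam,X):
    c=optics.calibration(cam);K=np.array(c["intrinsics"]);p=np.array(c["R"])@np.array(X)+np.array(c["t"])
    u=p[:2]/p[2];u=u*(1+c["k1"]*(u@u));return np.array([K[0,0]*u[0]+K[0,2],K[1,1]*u[1]+K[1,2]])
def tri(p1,p2,c1="side",c2="top"):
    a,u=ray(c1,p1);b,v=ray(c2,p2)
    s=np.linalg.lstsq(np.stack([u,-v],1),b-a,rcond=None)[0]
    P=a+s[0]*u;Q=b+s[1]*v;return (P+Q)/2,np.linalg.norm(P-Q)
def atz(cam,px,z):
    a,u=ray(cam,px);return a+u*(z-a[2])/u[2]
E
python3 - <<'E'
from h import *
s=get_state();print({k:np.round(v,3).tolist() for k,v in s.items()})
for c in("side","top"):
    im=optics.capture(c);cv2.imwrite(f"pics/{c}0.png",im)
    k=optics.calibration(c);R=np.array(k["R"]);print(c,(-R.T@np.array(k["t"])).round(3),R[2].round(2))
    for n in["valve_grip","valve_tip","deck_edge","shelf_edge","stop_face","carrier_bar","carrier_nose","bulb1_mid","paste_jar","spare_body"]:
        print(n,[(np.round(d["centre"]).tolist(),round(d["conf"],2)) for d in finder.place_of(n,c)[:5]])
E
```

```text
pics
{'time_s': 0.0, 'joints': [80.85, 20.593, 0.633, -0.021, -70.136, -16.506], 'qd': [-0.056, -0.02, 0.01, -0.055, -0.017, -0.013], 'joint_torque': [-0.0, -58.273, 29.305, 6.997, 0.007, -0.0], 'tcp_pos': [0.292, 0.608, 0.226], 'eef_rot': [-179.992, -0.097, -115.663], 'contact_force': [0.013, 0.607, -0.32], 'moment': [0.051, 0.006, -0.0], 'gripper_width': 0.088}
side [ 0.035 -0.973  0.958] [ 0.37  0.71 -0.59]
valve_grip [([322.0, 272.0], 0.59), ([270.0, 378.0], 0.53)]
valve_tip [([278.0, 186.0], 0.68), ([307.0, 259.0], 0.58), ([270.0, 378.0], 0.3)]
deck_edge []
shelf_edge []
stop_face [([258.0, 161.0], 0.61), ([320.0, 354.0], 0.19), ([391.0, 323.0], 0.16)]
carrier_bar [([309.0, 212.0], 0.57)]
carrier_nose [([281.0, 185.0], 0.88), ([281.0, 201.0], 0.6)]
bulb1_mid [([237.0, 262.0], 0.9), ([280.0, 201.0], 0.79), ([283.0, 183.0], 0.72), ([225.0, 227.0], 0.62)]
paste_jar [([166.0, 178.0], 0.79)]
spare_body [([204.0, 168.0], 0.8)]
top [ 0.359 -0.019  1.086] [ 0.17 -0.01 -0.99]
valve_grip [([344.0, 187.0], 0.55)]
valve_tip [([327.0, 188.0], 0.75), ([120.0, 158.0], 0.37)]
deck_edge [([244.0, 170.0], 0.78), ([383.0, 258.0], 0.74), ([245.0, 174.0], 0.22)]
shelf_edge [([240.0, 174.0], 0.61)]
stop_face [([177.0, 168.0], 0.53)]
carrier_bar [([317.0, 172.0], 0.76), ([381.0, 219.0], 0.66)]
carrier_nose [([251.0, 173.0], 0.77)]
bulb1_mid [([240.0, 173.0], 0.22)]
paste_jar [([118.0, 253.0], 0.51), ([380.0, 218.0], 0.17)]
spare_body [([116.0, 214.0], 0.61)]
```

View pics/side0.png

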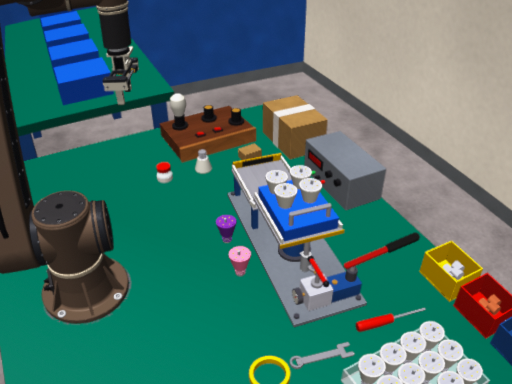

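View pics/top0.png

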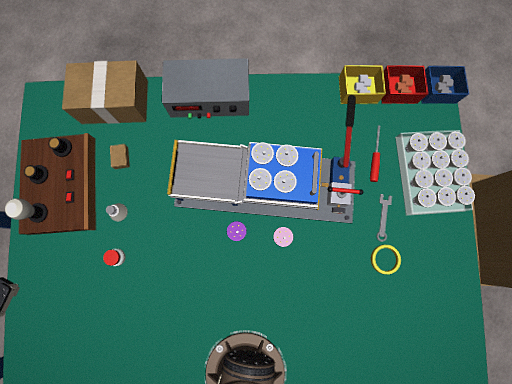

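The side view shows the red T-handle near (318,270) and the carrier bar at (309,212). The top view has the T-handle at (344,189), its black ball at (327,188), the carrier bar at (316,172), and the yellow stop at (173,168). What could be confused:
- The T-handle could be taken for the pump lever (side (385,250), top (348,130)) or the screwdriver (side (375,322)).
- The bulbs could be taken for the pink and purple cones (side (240,260) and (226,227)).

Next I'll crop in close.

```bash
python3 - <<'E'
import cv2,numpy as np
a=cv2.imread("pics/side0.png")[140:320,220:360];b=cv2.imread("pics/top0.png")[130:220,160:370]
cv2.imwrite("pics/c1.png",cv2.resize(a[90:180,50:140],None,fx=6,fy=6,interpolation=cv2.INTER_CUBIC))
cv2.imwrite("pics/c2.png",cv2.resize(b[:,130:],None,fx=6,fy=6,interpolation=cv2.INTER_CUBIC))
cv2.imwrite("pics/c3.png",cv2.resize(a[:110,10:130],None,fx=5,fy=5,interpolation=cv2.INTER_CUBIC))
E
```

```text
(no output)
```

View pics/c1.png

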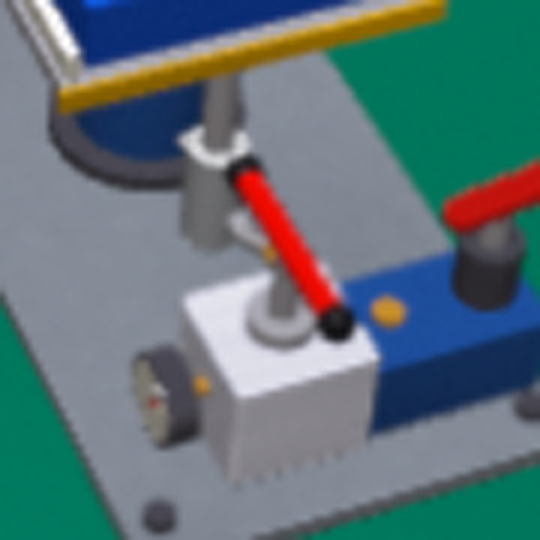

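View pics/c2.png

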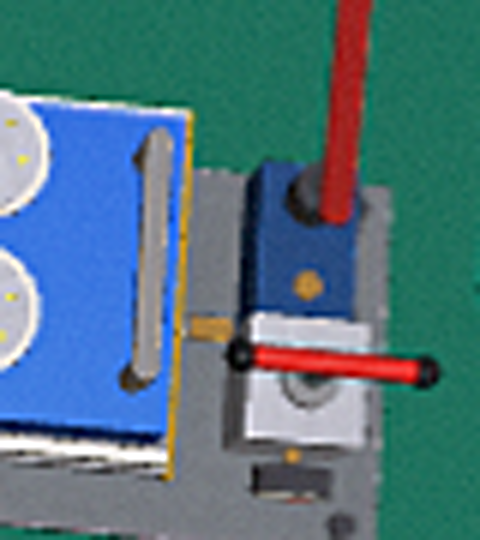

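View pics/c3.png

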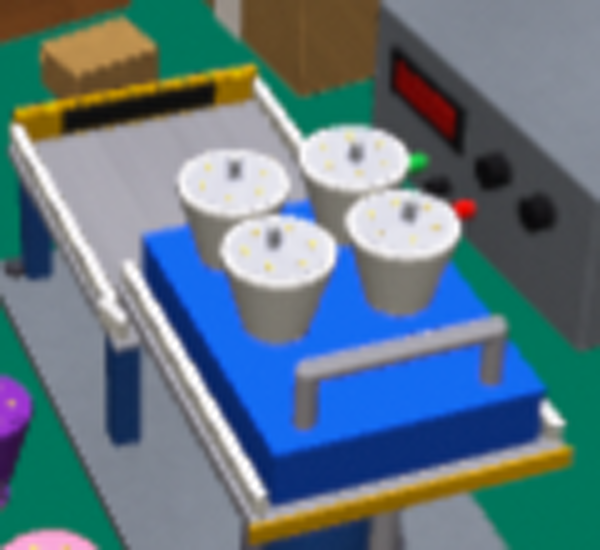

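Both crops confirm the choice. The red bar with black balls at both ends sits on the white block, separate from the pump lever, and the grey carrier bar stands at the near end of the blue block.

```bash
python3 - <<'E'
from h import *
f=lambda o,x,s:[o[0]+(x[0]+.5)/s-.5,o[1]+(x[1]+.5)/s-.5]
S1=lambda x,y:f((270,230),(x,y),6);T=lambda x,y:f((290,130),(x,y),6);S3=lambda x,y:f((230,140),(x,y),5)
A,e1=tri(S1(243,168),T(241,354));B,e2=tri(S1(338,321),T(428,372));print("tip",A.round(4),e1,"other",B.round(4),e2,"mid",((A+B)/2).round(4),np.linalg.norm(A-B))
d=A-B;print("bar ang (dir of +y)",np.degrees(np.arctan2(d[1],d[0])))
C,e1=tri(S3(306,371),T(139,378));D,e2=tri(S3(497,325),T(158,135));print("cbar",C.round(4),e1,D.round(4),e2,((C+D)/2).round(4),np.linalg.norm(C-D))
d=D-C;print("x dir",np.degrees(np.arctan2(d[1],d[0])))
for c,o in(("side",0),("top",0)):
    for n in["valve_grip","valve_tip","stop_face","carrier_bar","station","carrier"]:
        try:
            r=finder.place_of(n,c)
            print(c,n,[(np.round(q["centre"],1).tolist(),round(q["conf"],2)) for q in r[:3]])
        except Exception as e: print(e)
E
```

```text
tip [ 0.5268 -0.2549  0.117 ] 0.0015366197445143067 other [ 0.5163 -0.3442  0.1169] 0.001193330537437088 mid [ 0.5216 -0.2995  0.117 ] 0.08989082436954937
bar ang (dir of +y) 83.28122863383301
cbar [ 0.503  -0.1879  0.2137] 0.0033692244070957695 [ 0.6063 -0.2006  0.2156] 0.002377362093581009 [ 0.5547 -0.1943  0.2147] 0.10414192856104564
x dir -6.983939012419563
side valve_grip [([322.1, 272.4], 0.59), ([270.2, 378.0], 0.53)]
side valve_tip [([278.5, 185.9], 0.68), ([307.1, 258.9], 0.58), ([270.5, 377.9], 0.3)]
side stop_face [([258.2, 161.1], 0.61), ([320.3, 353.9], 0.19), ([391.0, 322.6], 0.16)]
side carrier_bar [([309.3, 211.9], 0.57)]
side station [([286.1, 239.5], 0.95), ([277.1, 186.1], 0.68), ([281.9, 187.8], 0.42)]
side carrier [([297.4, 209.4], 0.91)]
top valve_grip [([343.8, 187.1], 0.55)]
top valve_tip [([326.7, 188.4], 0.75), ([119.7, 157.8], 0.37)]
top stop_face [([176.6, 168.1], 0.53)]
top carrier_bar [([316.9, 172.3], 0.76), ([381.2, 219.1], 0.66)]
top station [([254.9, 182.8], 0.98)]
top carrier [([279.7, 173.9], 0.81)]
```

```bash
python3 -m crank '[{"dz":-60,"hand":100},{"dz":-60,"dx":10},{"dx":46,"dy":-38},{"dx":46,"dy":-38},{"dx":46,"dy":-38},{"dx":46,"dy":-38},{"dx":46,"dy":-38},{"dx":46,"dy":-38},{"dx":46,"dy":-38},{"dx":46,"dy":-38}]' 10
```

```text
validation failed for argument at $[0]...
```

```bash
python3 -m crank '[{"dx":0,"dy":0,"dz":-60,"wx":0,"wy":0,"wz":0,"hand":100}]' 10; python3 -m crank --help
```

```text
time_s: 1.82
tcp_pos: [0.2912, 0.6061, 0.2818]
eef_rot: [-179.9, -0.6, -115.7]
contact_force: [-0.5, 1.8, 1.2]
gripper_width: 0.0879invalid input: not JSON, or not a number
```

```bash
python3 -m crank '[{"dx":10,"dy":0,"dz":-60,"wx":0,"wy":0,"wz":0,"hand":100},{"dx":46,"dy":-38,"dz":0,"wx":0,"wy":0,"wz":0,"hand":100},{"dx":46,"dy":-38,"dz":0,"wx":0,"wy":0,"wz":0,"hand":100},{"dx":46,"dy":-38,"dz":0,"wx":0,"wy":0,"wz":0,"hand":100},{"dx":46,"dy":-38,"dz":0,"wx":0,"wy":0,"wz":0,"hand":100},{"dx":46,"dy":-38,"dz":0,"wx":0,"wy":0,"wz":0,"hand":100},{"dx":46,"dy":-38,"dz":0,"wx":0,"wy":0,"wz":0,"hand":100},{"dx":46,"dy":-38,"dz":0,"wx":0,"wy":0,"wz":0,"hand":100},{"dx":46,"dy":-38,"dz":0,"wx":0,"wy":0,"wz":0,"hand":100},{"dx":46,"dy":-38,"dz":0,"wx":0,"wy":0,"wz":0,"hand":100}]' 10
```

```text
time_s: 3.08
tcp_pos: [0.4169, 0.0763, 0.3471]
eef_rot: [-180.0, 0.1, -115.6]
contact_force: [1.1, 0.1, 0.7]
gripper_width: 0.0875
```

```bash
python3 -m crank '[{"dx":46,"dy":-38,"dz":0,"wx":0,"wy":0,"wz":0,"hand":100},{"dx":46,"dy":-38,"dz":0,"wx":0,"wy":0,"wz":0,"hand":100},{"dx":46,"dy":-38,"dz":0,"wx":0,"wy":0,"wz":0,"hand":100},{"dx":46,"dy":-38,"dz":0,"wx":0,"wy":0,"wz":0,"hand":100},{"dx":46,"dy":-38,"dz":0,"wx":0,"wy":0,"wz":0,"hand":100},{"dx":0,"dy":0,"dz":0,"wx":0,"wy":0,"wz":10.2,"hand":60},{"dx":0,"dy":0,"dz":0,"wx":0,"wy":0,"wz":10.2,"hand":60},{"dx":0,"dy":0,"dz":0,"wx":0,"wy":0,"wz":10.2,"hand":60},{"dx":0,"dy":0,"dz":0,"wx":0,"wy":0,"wz":10.2,"hand":60},{"dx":0,"dy":0,"dz":0,"wx":0,"wy":0,"wz":10.2,"hand":60}]' 10
```

```text
time_s: 4.32
tcp_pos: [0.4886, -0.2115, 0.3467]
eef_rot: [-180.0, 0.0, -167.0]
contact_force: [0.3, 0.1, -0.3]
gripper_width: 0.0532
```

```bash
python3 -m crank '[{"dx":0,"dy":0,"dz":0,"wx":0,"wy":0,"wz":10.2,"hand":60},{"dx":0,"dy":0,"dz":0,"wx":0,"wy":0,"wz":10.2,"hand":60},{"dx":0,"dy":0,"dz":0,"wx":0,"wy":0,"wz":0,"hand":60},{"dx":0,"dy":0,"dz":0,"wx":0,"wy":0,"wz":0,"hand":60}]' 10
cat >> h.py <<'E'
def rel(P,yaw=None):
    "tool-axis shift in mm from the present tcp to P; turn to yaw (rotvec deg, tool axes)"
    s=get_state();R=Ro.from_euler("xyz",s["eef_rot"],degrees=True)
    o=R.inv().apply(np.array(P)-s["tcp_pos"])*1e3
    w=None
    if yaw is not None: w=np.degrees((R.inv()*Ro.from_euler("xyz",[180,0,yaw],degrees=True)).as_rotvec())
    return o.round(1),None if w is None else w.round(2)
E
python3 -c "
from h import *
print(rel([.5185,-.3253,.17],173.1));print(get_state()['joints'])"
```

```text
time_s: 4.82
tcp_pos: [0.4886, -0.2114, 0.3466]
eef_rot: [180.0, 0.0, 173.2]
contact_force: [0.1, 0.7, -0.5]
gripper_width: 0.0528
(array([ -43.2, -109.5,  176.6]), array([0.  , 0.01, 0.07]))
[-2.28320501e+00  3.71892909e+00 -5.52387899e+00 -5.30847012e-04
 -8.07488166e+01 -4.54723038e+00]
```

```bash
python3 -m crank '[{"dx":-21.5,"dy":-54.5,"dz":0,"wx":0,"wy":0,"wz":0,"hand":50},{"dx":-21.5,"dy":-55,"dz":0,"wx":0,"wy":0,"wz":0,"hand":50},{"dx":0,"dy":0,"dz":60,"wx":0,"wy":0,"wz":0,"hand":50},{"dx":0,"dy":0,"dz":60,"wx":0,"wy":0,"wz":0,"hand":50},{"dx":0,"dy":0,"dz":55,"wx":0,"wy":0,"wz":0,"hand":50},{"dx":0,"dy":0,"dz":0,"wx":0,"wy":0,"wz":0,"hand":50}]' 10
python3 - <<'E'
from h import *
for c in("side","top"): cv2.imwrite(f"pics/{c}1.png",optics.capture(c))
print(rel([.5185,-.3253,.104],173.1))
print(proj("side",[.5185,-.3253,.117]),proj("top",[.5185,-.3253,.117]))
E
```

```text
time_s: 5.58
tcp_pos: [0.5151, -0.3245, 0.1675]
eef_rot: [179.9, -0.5, 173.0]
contact_force: [-0.7, -0.4, 0.8]
gripper_width: 0.0441
(array([ 0.4,  0.8, 69.3]), array([-0.07,  0.05, -0.04]))
[322.68584365 277.39874204] [354.28403275 191.17004263]
```

View pics/side1.png

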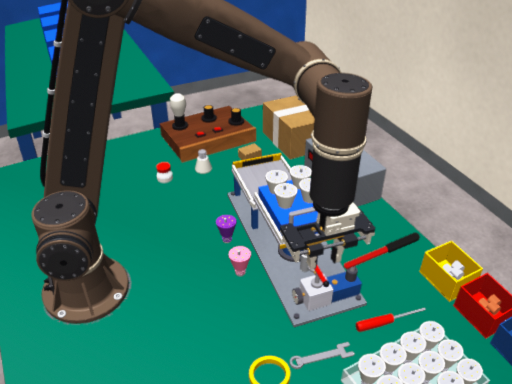

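View pics/top1.png

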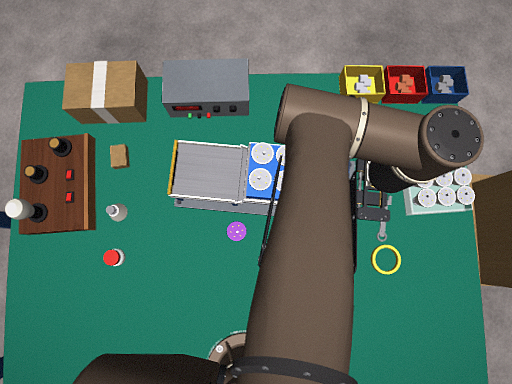

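The side view shows the fingers straddling the red bar at about (320,275). Bulbs at (275,180) and (285,195) and the left edge of the deck stay visible for tracking. I'll go down and close.

```bash
python3 -m crank '[{"dx":0,"dy":0,"dz":35,"wx":0,"wy":0,"wz":0,"hand":50},{"dx":0,"dy":0,"dz":22,"wx":0,"wy":0,"wz":0,"hand":50},{"dx":0,"dy":0,"dz":12,"wx":0,"wy":0,"wz":0,"hand":50},{"dx":0,"dy":0,"dz":0,"wx":0,"wy":0,"wz":0,"hand":50}]' 10
python3 - <<'E'
from h import *
cv2.imwrite("pics/side2.png",optics.capture("side"))
cv2.imwrite("pics/c4.png",cv2.resize(cv2.imread("pics/side2.png")[140:320,220:400],None,fx=3.3,fy=3.3,interpolation=cv2.INTER_CUBIC))
E
python3 -m crank '[{"dx":0,"dy":0,"dz":0,"wx":0,"wy":0,"wz":0,"hand":0},{"dx":0,"dy":0,"dz":0,"wx":0,"wy":0,"wz":0,"hand":0},{"dx":0,"dy":0,"dz":0,"wx":0,"wy":0,"wz":0,"hand":0},{"dx":0,"dy":0,"dz":0,"wx":0,"wy":0,"wz":0,"hand":0},{"dx":0,"dy":0,"dz":0,"wx":0,"wy":0,"wz":0,"hand":0}]' 8
python3 -c "
from h import *
for i in range(3):
  s=get_state();print({k:np.round(s[k],4).tolist() for k in('tcp_pos','eef_rot','contact_force','moment','gripper_width')})"
```

```text
time_s: 6.18
tcp_pos: [0.5187, -0.3257, 0.1039]
eef_rot: [-180.0, 0.1, 173.0]
contact_force: [-0.2, -0.5, -0.1]
gripper_width: 0.0433
time_s: 6.85
tcp_pos: [0.5183, -0.3255, 0.1028]
eef_rot: [-180.0, 0.0, 173.0]
contact_force: [1.3, 0.4, 0.7]
gripper_width: 0.0117
{'tcp_pos': [0.5183, -0.3255, 0.1028], 'eef_rot': [-179.9879, 0.0485, 172.9549], 'contact_force': [1.2821, 0.3774, 0.7471], 'moment': [0.0896, -0.6283, -0.0527], 'gripper_width': 0.0117}
{'tcp_pos': [0.5183, -0.3255, 0.1028], 'eef_rot': [-179.9879, 0.0485, 172.9549], 'contact_force': [1.2821, 0.3774, 0.7471], 'moment': [0.0896, -0.6283, -0.0527], 'gripper_width': 0.0117}
{'tcp_pos': [0.5183, -0.3255, 0.1028], 'eef_rot': [-179.9879, 0.0485, 172.9549], 'contact_force': [1.2821, 0.3774, 0.7471], 'moment': [0.0896, -0.6283, -0.0527], 'gripper_width': 0.0117}
```

View pics/c4.png

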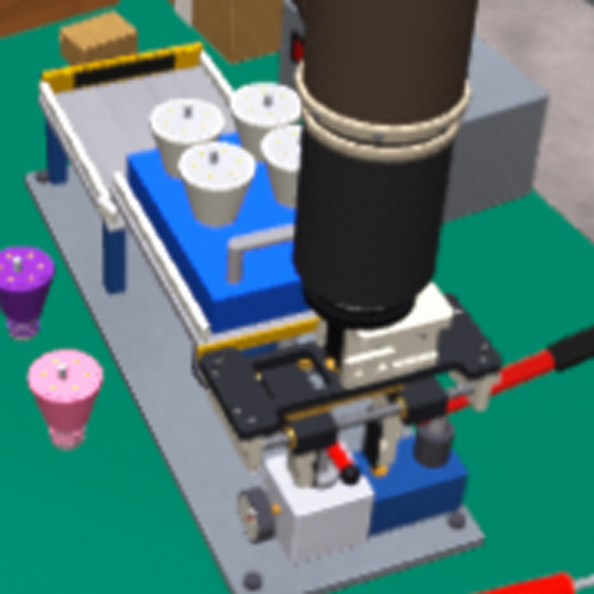

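The grasp is right: a width of 11.7 mm on the 12 mm bar. My zero reference is TCP (0.5183,-0.3255) at yaw 172.95. I'll open to 0.3 rad along the arc (r = 26 mm) and add a tracker for the deck height.

```bash
cat >> h.py <<'E'
def track(name):
    "drop of the deck (mm) from side2.png, matching bulbs + carrier patch"
    ref=cv2.imread("pics/side2.png");t0=get_state()["time_s"];im=optics.capture("side");cv2.imwrite(f"pics/{name}.png",im)
    out=[]
    for (x0,x1,y0,y1) in((264,298,168,210),(258,290,186,236)):
        P=cv2.resize(ref[y0:y1,x0:x1],None,fx=5,fy=5,interpolation=cv2.INTER_CUBIC)
        yb=min(384,y1+40);Q=cv2.resize(im[y0-5:yb,x0-15:x1+15],None,fx=5,fy=5,interpolation=cv2.INTER_CUBIC)
        m=cv2.matchTemplate(Q,P,cv2.TM_CCOEFF_NORMED);_,v,_,l=cv2.minMaxLoc(m)
        d=np.array([l[0]/5-15,l[1]/5-5])
        X=np.array([.56,-.11,.19]);g=(proj("side",X-[0,0,.02])-proj("side",X))/20
        out.append((round(float(d@g/(g@g)),1),round(v,3),d.tolist()))
    s=get_state();print(round(t0,2),round(s["time_s"],2),"drop mm",out,"F",np.round(s["contact_force"],1),"yaw",round(s["eef_rot"][2],1),"tcp",np.round(s["tcp_pos"],4),"w",round(s["gripper_width"],4))
E
python3 -c "
from h import *
track('t0')"
python3 -m crank '[{"dx":-3.9,"dy":0.3,"dz":0,"wx":0,"wy":0,"wz":-8.6,"hand":0},{"dx":-3.9,"dy":0.3,"dz":0,"wx":0,"wy":0,"wz":-8.6,"hand":0},{"dx":0,"dy":0,"dz":0,"wx":0,"wy":0,"wz":0,"hand":0}]' 10
python3 -c "
from h import *
track('t1')"
```

```text
6.85 6.9 drop mm [(0.0, 1.0, [0.0, 0.0]), (0.0, 0.999, [0.0, 0.0])] F [ 2.4 -0.4  0.1] yaw 173.0 tcp [ 0.5184 -0.3255  0.1028] w 0.0118
time_s: 7.28
tcp_pos: [0.5265, -0.3252, 0.1028]
eef_rot: [-180.0, 0.1, -169.9]
contact_force: [3.2, 0.4, 0.7]
gripper_width: 0.0116
7.28 7.33 drop mm [(0.0, 1.0, [0.0, 0.0]), (0.0, 0.999, [0.0, 0.0])] F [ 3.7 -0.1 -0.3] yaw -170.0 tcp [ 0.5265 -0.3253  0.1028] w 0.0115
```

```bash
python3 -m crank '[{"dx":-2.6,"dy":0.1,"dz":0,"wx":0,"wy":0,"wz":-5.7,"hand":0},{"dx":0,"dy":0,"dz":0,"wx":0,"wy":0,"wz":0,"hand":0}]' 10
python3 -c "
from h import *
track('t2')"
python3 -m crank '[{"dx":0,"dy":0,"dz":0,"wx":0,"wy":0,"wz":0,"hand":0},{"dx":0,"dy":0,"dz":0,"wx":0,"wy":0,"wz":0,"hand":0}]' 10
python3 -c "
from h import *
track('t3')"
```

```text
time_s: 7.58
tcp_pos: [0.5287, -0.3247, 0.1028]
eef_rot: [-180.0, 0.0, -164.3]
contact_force: [2.8, 0.1, 1.2]
gripper_width: 0.0111
7.58 7.62 drop mm [(0.0, 1.0, [0.0, 0.0]), (0.0, 0.999, [0.0, 0.0])] F [ 4.  -0.7  1.1] yaw -164.4 tcp [ 0.5287 -0.3247  0.1028] w 0.0114
time_s: 7.88
tcp_pos: [0.5286, -0.3247, 0.1028]
eef_rot: [-180.0, 0.0, -164.2]
contact_force: [4.4, -0.8, 0.5]
gripper_width: 0.0117
7.88 7.92 drop mm [(0.0, 1.0, [0.0, 0.0]), (0.0, 0.999, [0.0, 0.0])] F [ 3.2 -0.1  1.1] yaw -164.2 tcp [ 0.5286 -0.3248  0.1028] w 0.0114
```

```bash
python3 -m crank '[{"dx":-2.6,"dy":0.1,"dz":0,"wx":0,"wy":0,"wz":-5.7,"hand":0},{"dx":0,"dy":0,"dz":0,"wx":0,"wy":0,"wz":0,"hand":0},{"dx":0,"dy":0,"dz":0,"wx":0,"wy":0,"wz":0,"hand":0}]' 10
python3 -c "
from h import *
track('t4')"

```

```text
time_s: 8.3
tcp_pos: [0.5311, -0.3239, 0.1028]
eef_rot: [-180.0, 0.0, -158.6]
contact_force: [5.2, 0.5, 2.4]
gripper_width: 0.0114
8.3 8.35 drop mm [(0.0, 0.999, [0.0, 0.0]), (0.0, 0.999, [0.0, 0.0])] F [ 4.2 -0.8  1.1] yaw -158.6 tcp [ 0.5311 -0.3239  0.1028] w 0.0114
```

```bash
python3 -m crank '[{"dx":-2.6,"dy":0.1,"dz":0,"wx":0,"wy":0,"wz":-5.7,"hand":0},{"dx":0,"dy":0,"dz":0,"wx":0,"wy":0,"wz":0,"hand":0},{"dx":0,"dy":0,"dz":0,"wx":0,"wy":0,"wz":0,"hand":0}]' 10
python3 -c "
from h import *
track('t5')"

```

```text
time_s: 8.72
tcp_pos: [0.5334, -0.3229, 0.1028]
eef_rot: [-180.0, 0.0, -152.9]
contact_force: [5.0, -1.6, 1.8]
gripper_width: 0.0115
8.72 8.78 drop mm [(0.0, 0.999, [0.0, 0.0]), (0.0, 0.999, [0.0, 0.0])] F [ 5.  -1.2  1.4] yaw -152.9 tcp [ 0.5334 -0.3229  0.1028] w 0.0114
```

```bash
python3 -m crank '[{"dx":-2.6,"dy":0.1,"dz":0,"wx":0,"wy":0,"wz":-5.7,"hand":0},{"dx":0,"dy":0,"dz":0,"wx":0,"wy":0,"wz":0,"hand":0},{"dx":0,"dy":0,"dz":0,"wx":0,"wy":0,"wz":0,"hand":0}]' 10
python3 -c "
from h import *
track('t6')
cv2.imwrite('pics/c5.png',cv2.resize(cv2.imread('pics/t6.png')[140:320,220:400],None,fx=3.3,fy=3.3,interpolation=cv2.INTER_CUBIC))
"

```

```text
time_s: 9.15
tcp_pos: [0.5356, -0.3216, 0.1028]
eef_rot: [-180.0, 0.0, -147.3]
contact_force: [4.2, -1.2, 1.8]
gripper_width: 0.0116
9.15 9.2 drop mm [(0.0, 0.999, [0.0, 0.0]), (0.0, 0.999, [0.0, 0.0])] F [ 4.6 -1.6  1.5] yaw -147.3 tcp [ 0.5356 -0.3216  0.1028] w 0.0116
```

View pics/c5.png

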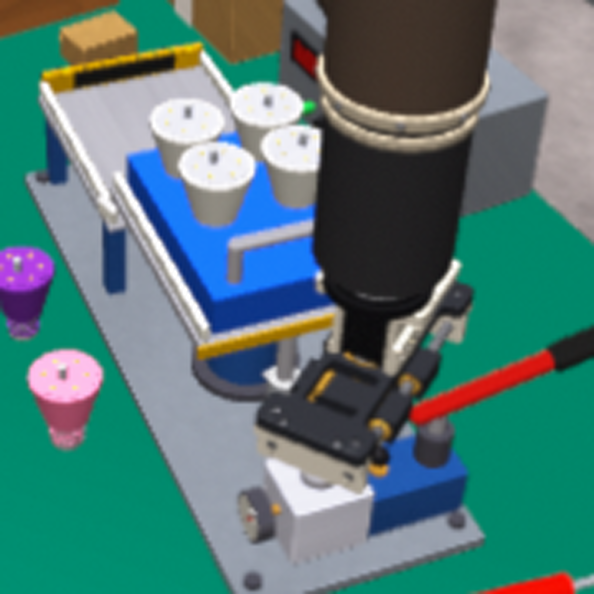

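The gripper has turned 40° and the bar with it, and the deck is unmoved. It's clear of the deck and the lever so far, so I'll go on.

```bash
python3 -m crank '[{"dx":-2.6,"dy":0.1,"dz":0,"wx":0,"wy":0,"wz":-5.7,"hand":0},{"dx":0,"dy":0,"dz":0,"wx":0,"wy":0,"wz":0,"hand":0},{"dx":0,"dy":0,"dz":0,"wx":0,"wy":0,"wz":0,"hand":0}]' 10
python3 -c "
from h import *
track('t7')
"

```

```text
time_s: 9.57
tcp_pos: [0.5378, -0.3201, 0.1028]
eef_rot: [-180.0, 0.0, -141.6]
contact_force: [5.1, -1.0, 2.0]
gripper_width: 0.0119
9.57 9.62 drop mm [(0.0, 0.999, [0.0, 0.0]), (0.0, 0.999, [0.0, 0.0])] F [ 5.4 -1.1  2.4] yaw -141.6 tcp [ 0.5378 -0.3201  0.1028] w 0.0114
```

```bash
python3 -m crank '[{"dx":-2.6,"dy":0.1,"dz":0,"wx":0,"wy":0,"wz":-5.7,"hand":0},{"dx":0,"dy":0,"dz":0,"wx":0,"wy":0,"wz":0,"hand":0},{"dx":0,"dy":0,"dz":0,"wx":0,"wy":0,"wz":0,"hand":0}]' 10
python3 -c "
from h import *
track('t8')
"

```

```text
time_s: 10.0
tcp_pos: [0.5398, -0.3184, 0.1028]
eef_rot: [-180.0, 0.0, -135.9]
contact_force: [5.7, -2.1, 2.4]
gripper_width: 0.0118
10.0 10.05 drop mm [(4.6, 0.996, [0.0, 1.4000000000000004]), (4.6, 0.995, [0.0, 1.4000000000000004])] F [ 5.3 -2.   2.5] yaw -135.8 tcp [ 0.5398 -0.3184  0.1027] w 0.0115
```

The deck is sinking, about 4.6 mm so far at roughly 12 mm/s. I'll hold this opening and watch.

```bash
python3 -m crank '[{"dx":0,"dy":0,"dz":0,"wx":0,"wy":0,"wz":0,"hand":0},{"dx":0,"dy":0,"dz":0,"wx":0,"wy":0,"wz":0,"hand":0},{"dx":0,"dy":0,"dz":0,"wx":0,"wy":0,"wz":0,"hand":0},{"dx":0,"dy":0,"dz":0,"wx":0,"wy":0,"wz":0,"hand":0}]' 10
python3 -c "
from h import *
track('t9')
"

```

```text
time_s: 10.55
tcp_pos: [0.5399, -0.3184, 0.1028]
eef_rot: [-179.9, 0.0, -135.9]
contact_force: [4.9, -1.2, 1.1]
gripper_width: 0.0115
10.55 10.6 drop mm [(11.7, 0.993, [0.0, 3.5999999999999996]), (11.7, 0.994, [0.0, 3.5999999999999996])] F [ 5.7 -1.2  1. ] yaw -135.9 tcp [ 0.5398 -0.3184  0.1028] w 0.0115
```

```bash
python3 -m crank '[{"dx":0,"dy":0,"dz":0,"wx":0,"wy":0,"wz":0,"hand":0},{"dx":0,"dy":0,"dz":0,"wx":0,"wy":0,"wz":0,"hand":0},{"dx":0,"dy":0,"dz":0,"wx":0,"wy":0,"wz":0,"hand":0},{"dx":0,"dy":0,"dz":0,"wx":0,"wy":0,"wz":0,"hand":0}]' 10
python3 -c "
from h import *
track('t10')
cv2.imwrite('pics/c6.png',cv2.resize(cv2.imread('pics/t10.png')[150:260,220:330],None,fx=5,fy=5,interpolation=cv2.INTER_CUBIC))
"

```

```text
time_s: 11.1
tcp_pos: [0.5399, -0.3184, 0.1028]
eef_rot: [-179.9, 0.0, -135.9]
contact_force: [4.9, -1.1, 2.1]
gripper_width: 0.0118
11.1 11.15 drop mm [(18.9, 0.993, [-0.1999999999999993, 5.800000000000001]), (18.9, 0.993, [0.0, 5.800000000000001])] F [ 4.5 -1.6  1.8] yaw -135.9 tcp [ 0.5399 -0.3184  0.1028] w 0.0116
```

View pics/c6.png

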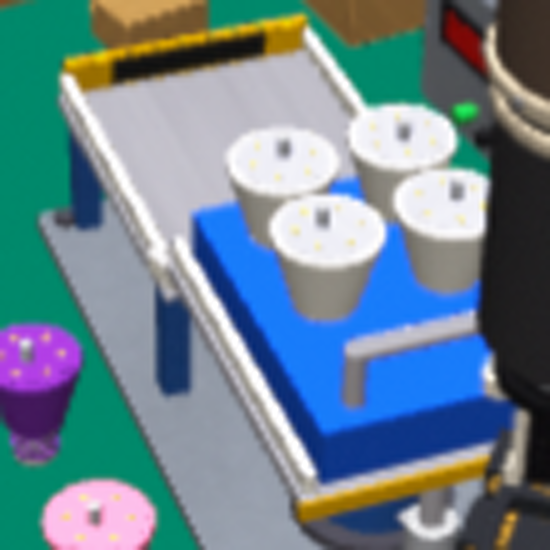

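At 18.9 mm the speed is 13 mm/s. To cross-check the level height, I'll use the left rails, which line up when the deck is level.

```bash
python3 -c "
import cv2,numpy as np
a=[cv2.resize(cv2.imread(f'pics/{n}.png')[160:250,228:290],None,fx=6,fy=6,interpolation=cv2.INTER_CUBIC) for n in('side2','t10')]
cv2.imwrite('pics/c7.png',np.hstack(a))"
```

```text
(no output)
```

View pics/c7.png

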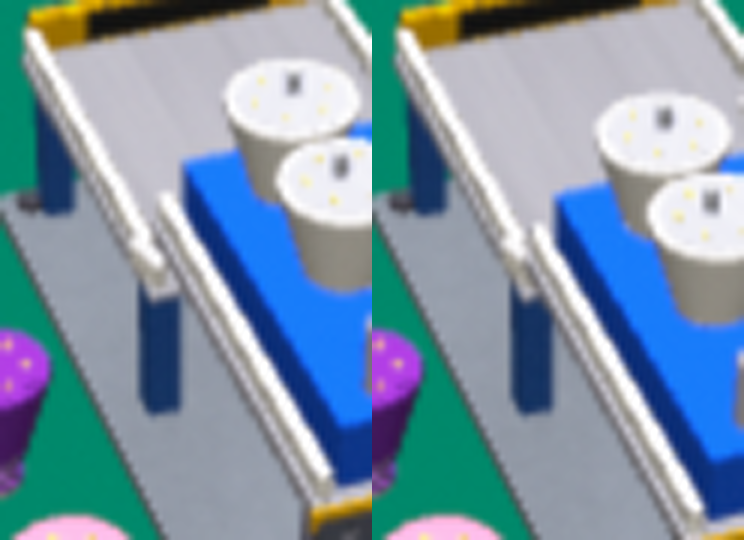

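```bash
python3 -c "
import cv2,numpy as np
t=cv2.imread('pics/top0.png')[130:215,165:325]
cv2.imwrite('pics/c8.png',cv2.resize(t,None,fx=5,fy=5,interpolation=cv2.INTER_CUBIC))
s=cv2.imread('pics/side0.png')[150:240,225:345]
cv2.imwrite('pics/c9.png',cv2.resize(s,None,fx=6,fy=6,interpolation=cv2.INTER_CUBIC))"
```

```text
(no output)
```

View pics/c8.png

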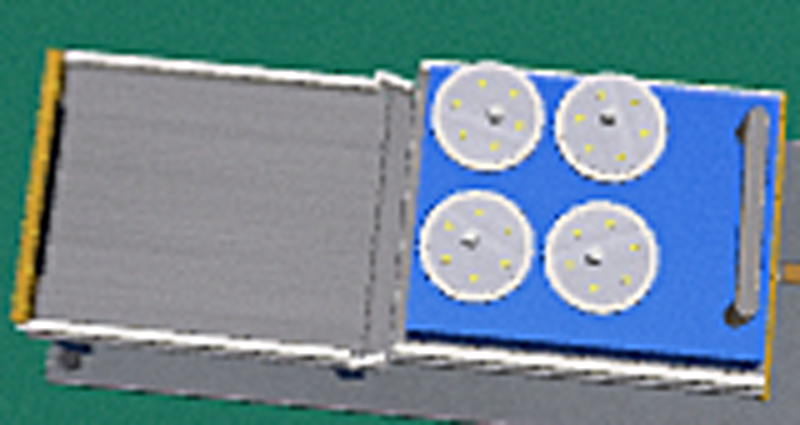

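View pics/c9.png

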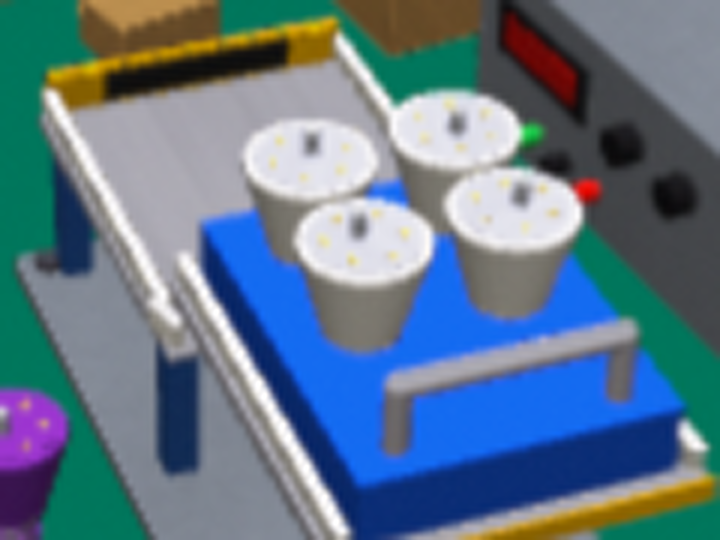

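```bash
python3 - <<'E'
from h import *
f=lambda o,x,s:[o[0]+(x[0]+.5)/s-.5,o[1]+(x[1]+.5)/s-.5]
S=lambda x,y:f((225,150),(x,y),6);T=lambda x,y:f((165,130),(x,y),5)
prs={"b++":((455,131),(488,117)),"b+-":((311,161),(476,246)),"b-+":((514,210),(611,128)),"b--":((364,242),(601,258)),"barL":((390,383),(743,312)),"barR":((630,330),(757,115)),"stopL":((50,74),(16,325)),"stopR":((335,20),(52,50)),
"shelfrail flare L":((158,298),(352,362)),"carrier corner -x+y top":((203,225),(406,335)),"carrier -x-y top":((358,487),(762,362)),"purple":(None,None)}
ux=np.array([np.cos(np.radians(-6.9)),np.sin(np.radians(-6.9))]);uy=np.array([-ux[1],ux[0]])
v=np.array([.5216,-.2995])
for k,(a,b) in prs.items():
    if a is None: continue
    P,e=tri(S(*a),T(*b));q=P[:2]-v;print(k,P.round(4),"miss",round(e,4),"station rel valve",(q@ux).round(4),(q@uy).round(4))
E
```

```text
b++ [ 0.6041 -0.0607  0.2284] miss 0.0002 station rel valve 0.0533 0.247
b+- [ 0.5371 -0.0526  0.2278] miss 0.0004 station rel valve -0.0143 0.247
b-+ [ 0.5969 -0.1232  0.2285] miss 0.0003 station rel valve 0.0536 0.1841
b-- [ 0.5292 -0.1152  0.2284] miss 0.0008 station rel valve -0.0146 0.1838
barL [ 0.502  -0.1879  0.2158] miss 0.001 station rel valve -0.0328 0.1084
barR [ 0.6062 -0.2012  0.2157] miss 0.0002 station rel valve 0.0722 0.1077
stopL [0.5204 0.2015 0.1278] miss 0.003 station rel valve -0.0614 0.4972
stopR [0.6788 0.1843 0.1269] miss 0.0008 station rel valve 0.0979 0.4992
shelfrail flare L [0.4947 0.0145 0.1212] miss 0.0002 station rel valve -0.0645 0.3085
carrier corner -x+y top [ 0.5012 -0.0167  0.1812] miss 0.0024 station rel valve -0.0542 0.2783
carrier -x-y top [ 0.4807 -0.2032  0.1813] miss 0.0013 station rel valve -0.0522 0.0907
```

```bash
python3 - <<'E'
from h import *
ux=np.array([np.cos(np.radians(-6.9)),np.sin(np.radians(-6.9))]);uy=np.array([-ux[1],ux[0]]);v=np.array([.5216,-.2995])
def W(x,y,z): return np.append(v+ux*x+uy*y,z)
xr=.0192-.0765-.003
for z,n in((.119,"shelf"),(.1613,"deck0"),(.1424,"deck18.9"),(.119,"level")):
    ys=(.31,.49) if n=="shelf" else (.085,.285)
    print(n,[((proj("side",W(xr,y,z))-[228,160]+.5)*6-.5).round(1).tolist() for y in ys])
E
```

```text
shelf [[147.8, 238.1], [35.7, 35.7]]
deck0 [[326.4, 477.5], [164.7, 195.5]]
deck18.9 [[325.0, 512.1], [164.9, 228.9]]
level [[323.3, 554.1], [165.1, 269.4]]
```

The two-view fit (bulb tops, carrier top, with the stop top as a known reference) puts the start of the deck 42 mm above the shelf. I'll sink another second and re-measure.

```bash
python3 -m crank '[{"dx":0,"dy":0,"dz":0,"wx":0,"wy":0,"wz":0,"hand":0},{"dx":0,"dy":0,"dz":0,"wx":0,"wy":0,"wz":0,"hand":0},{"dx":0,"dy":0,"dz":0,"wx":0,"wy":0,"wz":0,"hand":0},{"dx":0,"dy":0,"dz":0,"wx":0,"wy":0,"wz":0,"hand":0},{"dx":0,"dy":0,"dz":0,"wx":0,"wy":0,"wz":0,"hand":0},{"dx":0,"dy":0,"dz":0,"wx":0,"wy":0,"wz":0,"hand":0},{"dx":0,"dy":0,"dz":0,"wx":0,"wy":0,"wz":0,"hand":0},{"dx":0,"dy":0,"dz":0,"wx":0,"wy":0,"wz":0,"hand":0}]' 10
python3 -c "
from h import *
track('t11')
import cv2
a=[cv2.resize(cv2.imread(f'pics/{n}.png')[160:260,228:290],None,fx=6,fy=6,interpolation=cv2.INTER_CUBIC)[:598] for n in('t10','t11')]
cv2.imwrite('pics/c10.png',np.hstack(a))"

```

```text
time_s: 12.15
tcp_pos: [0.5398, -0.3184, 0.1028]
eef_rot: [-180.0, 0.0, -135.9]
contact_force: [5.1, -0.9, 2.1]
gripper_width: 0.0114
12.15 12.2 drop mm [(31.9, 0.99, [-0.1999999999999993, 9.8]), (31.9, 0.989, [0.0, 9.8])] F [ 5.9 -1.3  1.8] yaw -135.9 tcp [ 0.5399 -0.3184  0.1028] w 0.0111
```

View pics/c10.png

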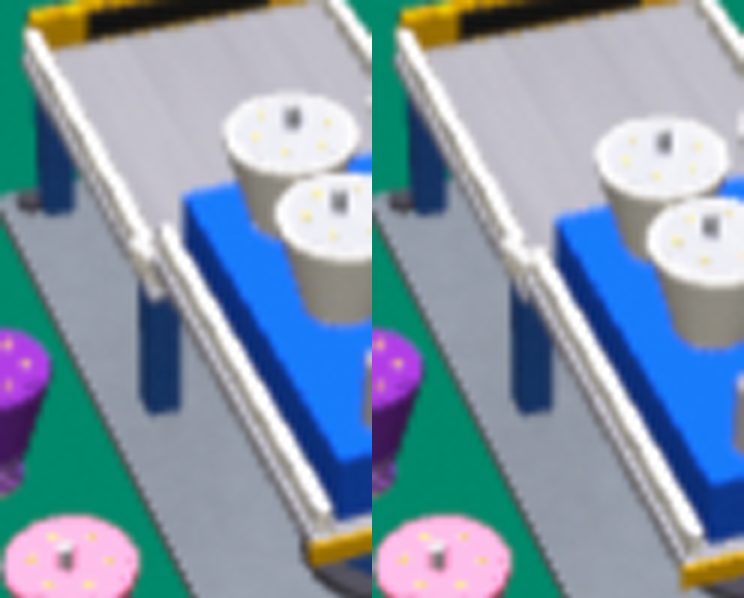

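The rail lines suggest a somewhat larger drop than the triangulation. I'll sink 0.4 s more, stop the deck by closing partway, and measure again with both cameras.

```bash
python3 -m crank '[{"dx":0,"dy":0,"dz":0,"wx":0,"wy":0,"wz":0,"hand":0},{"dx":0,"dy":0,"dz":0,"wx":0,"wy":0,"wz":0,"hand":0},{"dx":3.9,"dy":0.3,"dz":0,"wx":0,"wy":0,"wz":8.5,"hand":0},{"dx":3.9,"dy":0.3,"dz":0,"wx":0,"wy":0,"wz":8.5,"hand":0},{"dx":3.9,"dy":0.3,"dz":0,"wx":0,"wy":0,"wz":8.5,"hand":0},{"dx":0,"dy":0,"dz":0,"wx":0,"wy":0,"wz":0,"hand":0}]' 10
python3 -c "
from h import *
track('t12')
cv2.imwrite('pics/top12.png',optics.capture('top'))
import cv2
cv2.imwrite('pics/c11.png',cv2.resize(cv2.imread('pics/top12.png')[130:215,165:325],None,fx=5,fy=5,interpolation=cv2.INTER_CUBIC))
cv2.imwrite('pics/c12.png',cv2.resize(cv2.imread('pics/t12.png')[150:250,225:325],None,fx=6,fy=6,interpolation=cv2.INTER_CUBIC))
"

```

```text
time_s: 12.95
tcp_pos: [0.5298, -0.3244, 0.1028]
eef_rot: [-180.0, 0.1, -161.5]
contact_force: [6.2, -0.9, 2.9]
gripper_width: 0.0114
12.95 13.0 drop mm [(36.5, 0.988, [-0.1999999999999993, 11.2]), (36.5, 0.987, [0.0, 11.2])] F [ 4.8 -1.2  2.4] yaw -161.4 tcp [ 0.5298 -0.3244  0.1028] w 0.0117
```

View pics/c11.png

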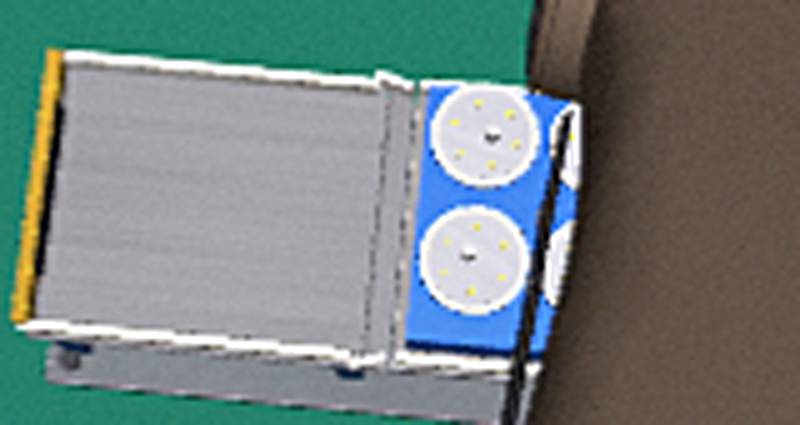

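View pics/c12.png

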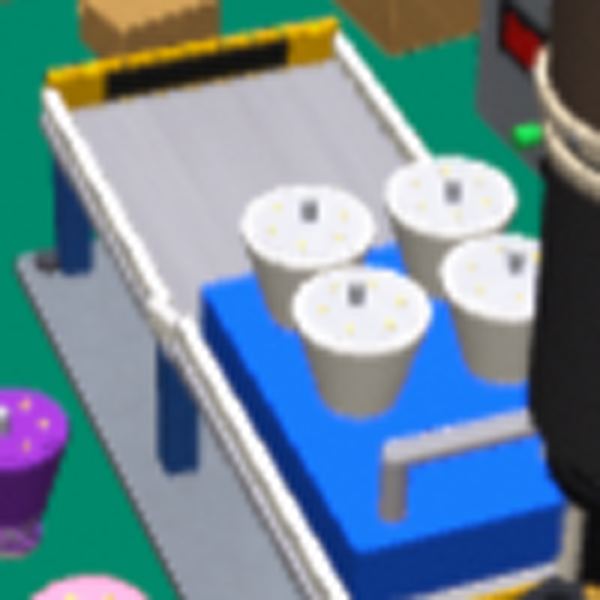

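```bash
python3 - <<'E'
from h import *
f=lambda o,x,s:[o[0]+(x[0]+.5)/s-.5,o[1]+(x[1]+.5)/s-.5]
S=lambda x,y:f((225,150),(x,y),6);T=lambda x,y:f((165,130),(x,y),5)
for k,(a,b) in {"b++":((451,199),(486,135)),"b+-":((308,225),(474,259)),"corner":((203,287),(406,346)),"deckrail":((183,326),(402,357)),"flare":((158,298),(352,362)),"stopL":((50,74),(16,325)),"stopR":((335,20),(52,50))}.items():
    P,e=tri(S(*a),T(*b));print(k,P.round(4),round(e,4))
# jar / box / base references at the bench: known heights
im=cv2.imread("pics/top0.png");s0=cv2.imread("pics/side0.png")
for n in ("bulb1_mid",):
    for c in("side","top"):
        print(c,[(np.round(d["centre"],1).tolist(),round(d["conf"],2)) for d in finder.place_of(n,c)[:6]])
# rim ellipses by white threshold, before (side0/top0) and now
def rims(p,x0,y0,w,h,thr):
    g=cv2.resize(cv2.imread(p)[y0:y0+h,x0:x0+w],None,fx=4,fy=4,interpolation=cv2.INTER_CUBIC)
    m=(g.min(2)>thr).astype(np.uint8);m=cv2.morphologyEx(m,cv2.MORPH_CLOSE,np.ones((9,9),np.uint8))
    n,l,st,ce=cv2.connectedComponentsWithStats(m);r=[]
    for i in range(1,n):
        if st[i,4]>1500:
            c=max(cv2.findContours((l==i).astype(np.uint8),0,1)[0],key=len)
            e=cv2.fitEllipse(cv2.convexHull(c));r.append((round(x0+(e[0][0]+.5)/4-.5,2),round(y0+(e[0][1]+.5)/4-.5,2),round(e[1][0]/4,1),round(e[1][1]/4,1)))
    return r
for p,b in(("pics/side0.png",(262,162,62,36)),("pics/top0.png",(245,140,60,58)),("pics/t12.png",(262,170,62,46)),("pics/top12.png",(245,140,32,58))):
    for th in(195,205,215): print(p,th,rims(p,*b,th))
E
```

```text
b++ [ 0.6044 -0.061   0.1919] 0.0009
b+- [ 0.5369 -0.0526  0.1937] 0.0012
corner [ 0.5009 -0.0166  0.1465] 0.0031
deckrail [ 0.4954 -0.0132  0.1242] 0.0024
flare [0.4947 0.0145 0.1212] 0.0002
stopL [0.5204 0.2015 0.1278] 0.003
stopR [0.6788 0.1843 0.1269] 0.0008
side [([227.1, 228.4], 0.97), ([237.0, 262.8], 0.79), ([321.1, 273.6], 0.68), ([282.6, 214.6], 0.57), ([270.8, 376.6], 0.46)]
top []
pics/side0.png 195 [(302.9, 175.89, 20.1, 43.3), (280.89, 183.08, 22.7, 35.6)]
pics/side0.png 205 [(302.84, 175.76, 20.0, 43.5), (280.87, 183.16, 22.7, 35.2)]
pics/side0.png 215 [(303.01, 175.88, 20.1, 43.4), (280.78, 183.13, 22.3, 34.9)]
pics/top0.png 195 [(262.93, 149.87, 25.0, 31.3), (287.52, 154.25, 21.5, 24.5), (259.82, 178.72, 21.9, 22.6), (284.7, 180.96, 22.0, 22.5)]
pics/top0.png 205 [(262.95, 150.12, 24.4, 31.3), (287.5, 154.33, 21.4, 24.6), (259.78, 178.73, 21.8, 22.4), (284.69, 180.94, 21.7, 22.5)]
pics/top0.png 215 []
pics/t12.png 195 [(289.49, 189.85, 39.5, 51.6)]
pics/t12.png 205 [(301.14, 186.02, 19.7, 39.1), (280.13, 194.04, 23.7, 35.7)]
pics/t12.png 215 [(301.21, 185.95, 19.2, 38.8), (280.14, 194.2, 23.2, 35.4)]
pics/top12.png 195 [(258.6, 154.05, 22.4, 30.5), (259.37, 181.5, 21.4, 21.8)]
pics/top12.png 205 [(258.48, 154.04, 22.2, 30.4), (259.35, 181.5, 21.3, 21.8)]
pics/top12.png 215 [(258.29, 154.15, 22.0, 30.3), (259.35, 181.49, 21.2, 21.7)]
```

The deck is now about 5 mm above level: triangulation gives 5 to 7 and the tracker 5.8. I'll open slightly past the 0.79 rad threshold for a moment to sink about 3 mm, close, and measure.

```bash
python3 -m crank '[{"dx":-3.6,"dy":0.25,"dz":0,"wx":0,"wy":0,"wz":-7.9,"hand":0},{"dx":-3.6,"dy":0.25,"dz":0,"wx":0,"wy":0,"wz":-7.9,"hand":0},{"dx":-3.6,"dy":0.25,"dz":0,"wx":0,"wy":0,"wz":-7.9,"hand":0},{"dx":0,"dy":0,"dz":0,"wx":0,"wy":0,"wz":0,"hand":0},{"dx":0,"dy":0,"dz":0,"wx":0,"wy":0,"wz":0,"hand":0},{"dx":3.6,"dy":0.25,"dz":0,"wx":0,"wy":0,"wz":7.9,"hand":0},{"dx":3.6,"dy":0.25,"dz":0,"wx":0,"wy":0,"wz":7.9,"hand":0},{"dx":0,"dy":0,"dz":0,"wx":0,"wy":0,"wz":0,"hand":0}]' 10
sed -i 's/fx=5,fy=5/fx=10,fy=10/g; s#l\[0\]/5-15,l\[1\]/5-5#l[0]/10-15,l[1]/10-5#' h.py
python3 -c "
from h import *
track('t13')
cv2.imwrite('pics/top13.png',optics.capture('top'))
cv2.imwrite('pics/c13.png',cv2.resize(cv2.imread('pics/top13.png')[130:215,165:325],None,fx=5,fy=5,interpolation=cv2.INTER_CUBIC))
cv2.imwrite('pics/c14.png',cv2.resize(cv2.imread('pics/t13.png')[160:260,225:325],None,fx=6,fy=6,interpolation=cv2.INTER_CUBIC))
"

```

```text
time_s: 14.15
tcp_pos: [0.5332, -0.323, 0.1028]
eef_rot: [-180.0, 0.1, -153.6]
contact_force: [5.6, -0.2, 1.5]
gripper_width: 0.0115
14.15 14.2 drop mm [(39.8, 0.986, [-0.3000000000000007, 12.2]), (39.4, 0.986, [-0.09999999999999964, 12.100000000000001])] F [ 4.1 -0.4  0.9] yaw -153.5 tcp [ 0.5332 -0.323   0.1028] w 0.0115
```

View pics/c13.png

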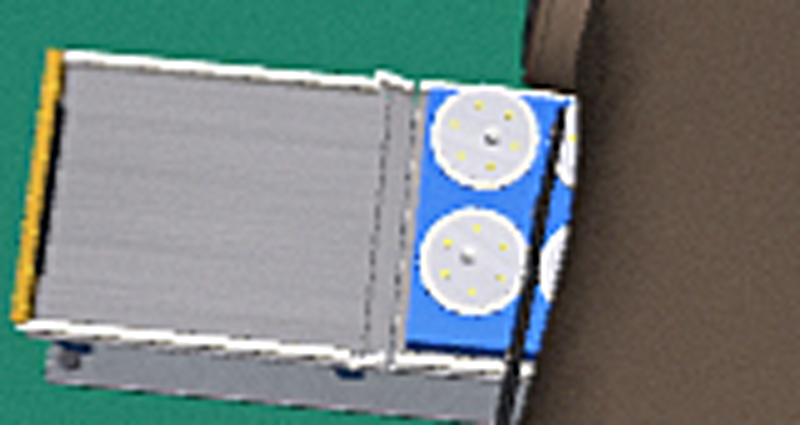

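View pics/c14.png

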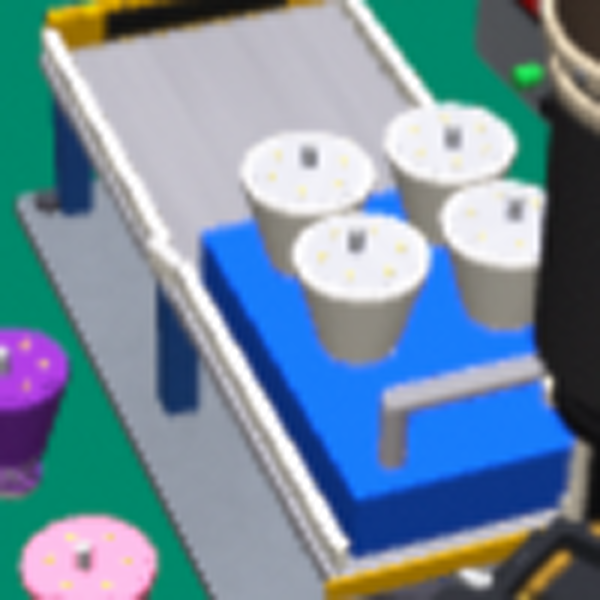

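```bash
python3 - <<'E'
from h import *
f=lambda o,x,s:[o[0]+(x[0]+.5)/s-.5,o[1]+(x[1]+.5)/s-.5]
S=lambda x,y:f((225,160),(x,y),6);T=lambda x,y:f((165,130),(x,y),5)
a=np.radians(-6.9);ux=np.array([np.cos(a),np.sin(a)]);uy=np.array([-ux[1],ux[0]]);v=np.array([.5216,-.2995])
st=lambda P:np.array([(P[:2]-v)@ux,(P[:2]-v)@uy]).round(4)
for n,c,ps in(("shelf side","side",[S(50,38),S(100,130),S(150,225)]),("deck side","side",[S(185,270),S(265,412),S(345,550)]),("shelf top","top",[T(30,328),T(180,341),T(330,354)]),("deck top","top",[T(410,360),T(460,364),T(510,369)])):
    for z in(.115,.119,.123): print(n,z,[st(atz(c,p,z)).tolist() for p in ps])
for k,(p,q) in {"b++":((451,144),(486,137)),"b+-":((308,171),(474,260.5)),"corner":((203,234),(406,348))}.items():
    P,e=tri(S(*p),T(*q));print(k,P.round(4),round(e,4))
E
```

```text
shelf side 0.115 [[-0.0611, 0.4944], [-0.0614, 0.4082], [-0.0625, 0.3269]]
shelf side 0.119 [[-0.0627, 0.4886], [-0.063, 0.4028], [-0.0641, 0.3219]]
shelf side 0.123 [[-0.0643, 0.4828], [-0.0646, 0.3974], [-0.0657, 0.3169]]
deck side 0.115 [[-0.058, 0.2891], [-0.0576, 0.1831], [-0.0564, 0.0906]]
deck side 0.119 [[-0.0596, 0.2843], [-0.0592, 0.1788], [-0.058, 0.0867]]
deck side 0.123 [[-0.0613, 0.2795], [-0.0608, 0.1745], [-0.0596, 0.0829]]
shelf top 0.115 [[-0.062, 0.4925], [-0.0611, 0.4068], [-0.0602, 0.3216]]
shelf top 0.119 [[-0.0626, 0.4916], [-0.0616, 0.4062], [-0.0607, 0.3213]]
shelf top 0.123 [[-0.0631, 0.4906], [-0.0622, 0.4056], [-0.0613, 0.3211]]
deck top 0.115 [[-0.0592, 0.2764], [-0.0587, 0.2481], [-0.0588, 0.2198]]
deck top 0.119 [[-0.0598, 0.2763], [-0.0593, 0.2481], [-0.0594, 0.22]]
deck top 0.123 [[-0.0603, 0.2762], [-0.0598, 0.2482], [-0.0599, 0.2201]]
b++ [ 0.6042 -0.0611  0.1893] 0.0004
b+- [ 0.5368 -0.0527  0.1905] 0.001
corner [ 0.5006 -0.0166  0.1426] 0.0036
```

The estimates agree: the shelf rails are about 2 mm wider, which explains the rail offset, and the deck is about 3 mm high. One last small sink, then the closing turn.

```bash
python3 -m crank '[{"dx":-3.5,"dy":0.25,"dz":0,"wx":0,"wy":0,"wz":-7.6,"hand":0},{"dx":-3.5,"dy":0.25,"dz":0,"wx":0,"wy":0,"wz":-7.6,"hand":0},{"dx":0,"dy":0,"dz":0,"wx":0,"wy":0,"wz":0,"hand":0},{"dx":0,"dy":0,"dz":0,"wx":0,"wy":0,"wz":0,"hand":0},{"dx":4.1,"dy":0.3,"dz":0,"wx":0,"wy":0,"wz":9,"hand":0},{"dx":4.1,"dy":0.3,"dz":0,"wx":0,"wy":0,"wz":9,"hand":0},{"dx":4.1,"dy":0.3,"dz":0,"wx":0,"wy":0,"wz":9,"hand":0},{"dx":4.1,"dy":0.3,"dz":0,"wx":0,"wy":0,"wz":9,"hand":0},{"dx":0,"dy":0,"dz":0,"wx":0,"wy":0,"wz":0,"hand":0}]' 10
python3 -c "
from h import *
track('t14')
cv2.imwrite('pics/top14.png',optics.capture('top'))
print(rel([.5183,-.3255,.1028],172.95))
cv2.imwrite('pics/c15.png',cv2.resize(cv2.imread('pics/top14.png')[130:215,165:325],None,fx=5,fy=5,interpolation=cv2.INTER_CUBIC))
cv2.imwrite('pics/c16.png',cv2.resize(cv2.imread('pics/t14.png')[160:260,225:325],None,fx=6,fy=6,interpolation=cv2.INTER_CUBIC))
"

```

```text
time_s: 15.38
tcp_pos: [0.5239, -0.3256, 0.1028]
eef_rot: [-180.0, 0.0, -174.3]
contact_force: [4.0, 0.0, 3.6]
gripper_width: 0.0115
15.38 15.43 drop mm [(43.0, 0.985, [-0.3000000000000007, 13.2]), (42.4, 0.985, [-0.09999999999999964, 13.0])] F [5.2 0.5 2.8] yaw -174.1 tcp [ 0.5239 -0.3255  0.1027] w 0.0114
(array([ 5.5,  0.6, -0.1]), array([0.0e+00, 1.0e-02, 1.3e+01]))
```

View pics/c15.png

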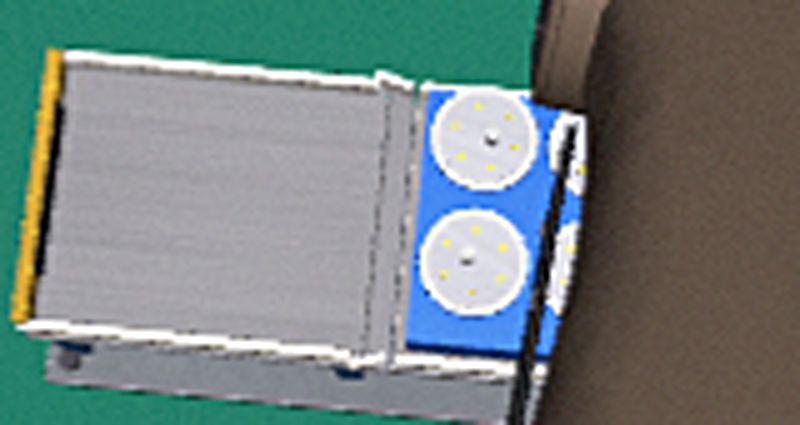

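View pics/c16.png

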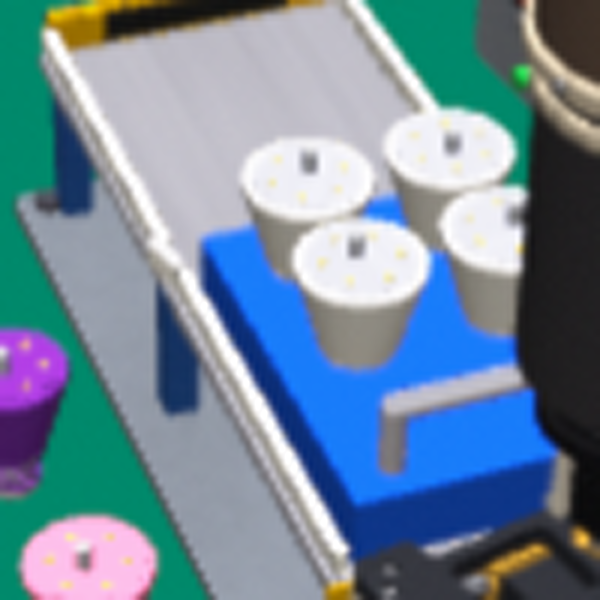

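```bash
python3 - <<'E'
from h import *
f=lambda o,x,s:[o[0]+(x[0]+.5)/s-.5,o[1]+(x[1]+.5)/s-.5]
S=lambda x,y:f((225,160),(x,y),6);T=lambda x,y:f((165,130),(x,y),5)
for k,(p,q) in {"b++":((450,149),(485,138.5)),"b+-":((308,177),(474,261.5)),"corner":((203,240),(406,348))}.items():
    P,e=tri(S(*p),T(*q));print(k,P.round(4),round(e,4))
E
python3 -m crank '[{"dx":2.9,"dy":0.4,"dz":0,"wx":0,"wy":0,"wz":6.5,"hand":0},{"dx":2.8,"dy":0.2,"dz":0,"wx":0,"wy":0,"wz":6.5,"hand":0},{"dx":0,"dy":0,"dz":0,"wx":0,"wy":0,"wz":0,"hand":0}]' 20
python3 -c "
from h import *
track('t15')
print(rel([.5183,-.3255,.1028],172.95),get_state()['moment'].round(2) if hasattr(get_state()['moment'],'round') else get_state()['moment'])"
```

```text
b++ [ 0.6042 -0.0607  0.1863] 0.0005
b+- [ 0.5369 -0.0528  0.1873] 0.0011
corner [ 0.5009 -0.0165  0.139 ] 0.0032
time_s: 15.85
tcp_pos: [0.5181, -0.3254, 0.1027]
eef_rot: [-180.0, 0.0, 173.0]
contact_force: [4.7, -1.0, 3.7]
gripper_width: 0.0116
15.85 15.9 drop mm [(43.0, 0.986, [-0.3000000000000007, 13.2]), (42.4, 0.981, [-0.09999999999999964, 13.0])] F [ 4.4 -0.6  3.3] yaw 173.1 tcp [ 0.5182 -0.3254  0.1027] w 0.0111
(array([-0.2, -0. , -0.1]), array([-0.01,  0.01,  0.13])) [-0.21 -1.61 -0.04]
```

```bash
python3 -m crank '[{"dx":0.9,"dy":0,"dz":0,"wx":0,"wy":0,"wz":2,"hand":0},{"dx":0,"dy":0,"dz":0,"wx":0,"wy":0,"wz":0,"hand":0}]' 20
python3 -c "
from h import *
print(rel([.5183,-.3255,.1028],172.95),np.round(get_state()['moment'],2),np.round(get_state()['contact_force'],1))"
```

```text
time_s: 16.15
tcp_pos: [0.5177, -0.3254, 0.1028]
eef_rot: [-180.0, 0.0, 171.1]
contact_force: [5.6, -0.9, 2.1]
gripper_width: 0.0113
(array([-0.6, -0. , -0. ]), array([-0.02,  0.04, -1.89])) [-0.29 -2.03  0.14] [ 5.6 -0.9  2.1]
```

```bash
python3 -m crank '[{"dx":0.4,"dy":0,"dz":0,"wx":0,"wy":0,"wz":1,"hand":0},{"dx":0,"dy":0,"dz":0,"wx":0,"wy":0,"wz":0,"hand":0}]' 20
python3 -c "
from h import *
print(rel([.5183,-.3255,.1028],172.95),np.round(get_state()['moment'],2),np.round(get_state()['contact_force'],1))"
python3 -m crank '[{"dx":0,"dy":0,"dz":0,"wx":0,"wy":0,"wz":0,"hand":50},{"dx":0,"dy":0,"dz":0,"wx":0,"wy":0,"wz":0,"hand":50},{"dx":0,"dy":0,"dz":0,"wx":0,"wy":0,"wz":0,"hand":50},{"dx":0,"dy":0,"dz":-20,"wx":0,"wy":0,"wz":0,"hand":50},{"dx":0,"dy":0,"dz":-60,"wx":0,"wy":0,"wz":0,"hand":50},{"dx":0,"dy":0,"dz":-60,"wx":0,"wy":0,"wz":0,"hand":50},{"dx":0,"dy":0,"dz":-50,"wx":0,"wy":0,"wz":0,"hand":50},{"dx":0,"dy":0,"dz":0,"wx":0,"wy":0,"wz":0,"hand":50}]' 20
python3 -c "
from h import *
track('t16');cv2.imwrite('pics/top16.png',optics.capture('top'))
a=[cv2.resize(cv2.imread(f'pics/{n}.png')[230:310,280:350],None,fx=5,fy=5,interpolation=cv2.INTER_CUBIC) for n in('side0','t16')]
cv2.imwrite('pics/c17.png',np.hstack(a))"
```

```text
time_s: 16.4
tcp_pos: [0.5174, -0.3253, 0.1028]
eef_rot: [-180.0, 0.1, 170.1]
contact_force: [4.9, -1.6, 2.5]
gripper_width: 0.0112
(array([-0.9, -0. , -0. ]), array([-0.02,  0.05, -2.87])) [-0.41 -2.11  0.18] [ 4.9 -1.6  2.5]
time_s: 17.4
tcp_pos: [0.518, -0.326, 0.2973]
eef_rot: [-179.9, 0.4, 170.0]
contact_force: [-0.7, -0.5, -0.3]
gripper_width: 0.0437
17.4 17.45 drop mm [(43.7, 0.737, [-0.5999999999999996, 13.399999999999999]), (42.4, 0.984, [-0.09999999999999964, 13.0])] F [-0.  -0.3 -1.6] yaw 170.0 tcp [ 0.517  -0.3252  0.2944] w 0.0438
```

View pics/c17.png

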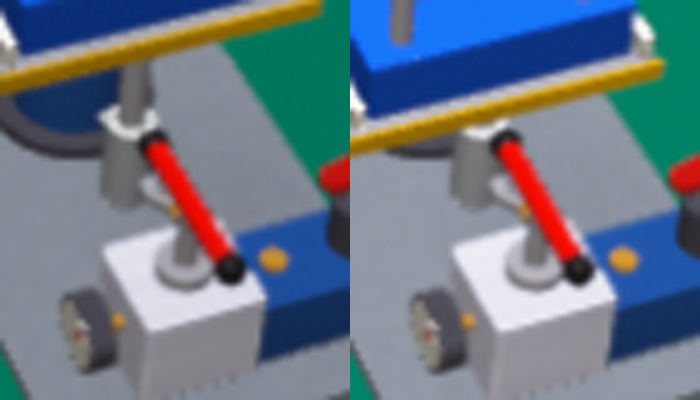

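View pics/t16.png

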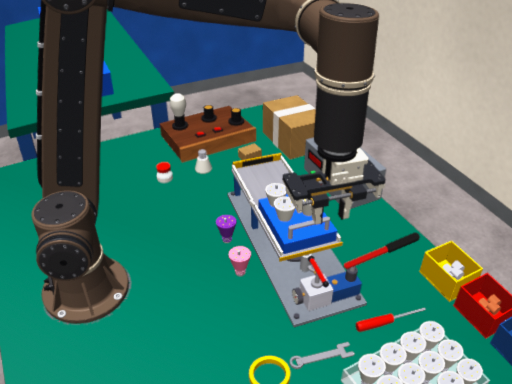

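The valve tip in the crop has moved about 0.8 px clockwise of its starting place, roughly −0.05 rad, so it's shut and snug. The deck is still at a 42.7 mm drop, with the bulb tops at z≈0.187, which is level. Next I'll set the open fingers behind the carrier's rear face and push low on the block at two points.

```bash
python3 - <<'E'
from h import *
a=np.radians(-6.75);ux=np.array([np.cos(a),np.sin(a)]);uy=np.array([-ux[1],ux[0]]);v=np.array([.5216,-.2995])
w=v+ux*.0195+uy*.066;print(w,rel([*w,.25],173.25),rel([*w,.122],173.25))
f=lambda o,x,s:[o[0]+(x[0]+.5)/s-.5,o[1]+(x[1]+.5)/s-.5]
cv2.imwrite("pics/c18.png",cv2.resize(cv2.imread("pics/t16.png")[190:270,255:355],None,fx=6,fy=6,interpolation=cv2.INTER_CUBIC))
E
```

```text
[ 0.5487223  -0.23624946] (array([-16.4,  92.9,  42.5]), array([ 0.03, -0.  , -3.31])) (array([-16.4,  92.8, 170.5]), array([ 0.03, -0.  , -3.31]))
```

View pics/c18.png

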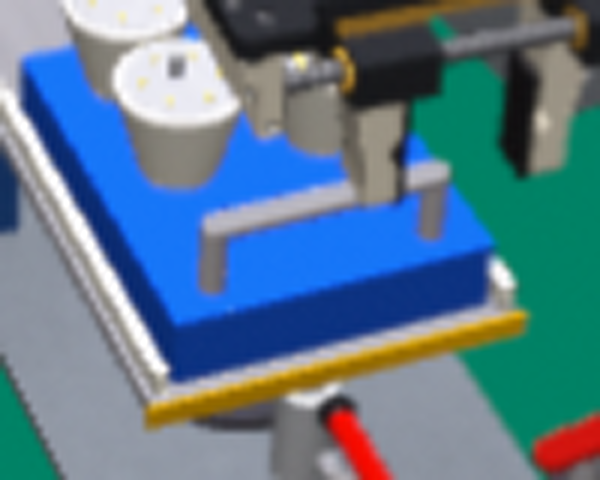

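```bash
python3 -m crank '[{"dx":-8,"dy":46,"dz":0,"wx":0,"wy":0,"wz":0,"hand":70},{"dx":-8,"dy":47,"dz":0,"wx":0,"wy":0,"wz":0,"hand":70},{"dx":0,"dy":0,"dz":0,"wx":0,"wy":0,"wz":-3.3,"hand":70},{"dx":0,"dy":0,"dz":50,"wx":0,"wy":0,"wz":0,"hand":70},{"dx":0,"dy":0,"dz":50,"wx":0,"wy":0,"wz":0,"hand":70},{"dx":0,"dy":0,"dz":30,"wx":0,"wy":0,"wz":0,"hand":70},{"dx":0,"dy":0,"dz":0,"wx":0,"wy":0,"wz":0,"hand":70}]' 20
python3 -c "
from h import *
print(rel([.5487,-.2362,.122],173.25))
im=optics.capture('side');cv2.imwrite('pics/s17.png',im)
cv2.imwrite('pics/c19.png',cv2.resize(im[180:300,250:390],None,fx=5,fy=5,interpolation=cv2.INTER_CUBIC))"
```

```text
time_s: 18.38
tcp_pos: [0.546, -0.2359, 0.1586]
eef_rot: [180.0, -0.5, 173.2]
contact_force: [0.5, -0.5, 0.2]
gripper_width: 0.0615
(array([-3. , -0. , 36.6]), array([ 0.02, -0.47, -0.02]))
```

View pics/c19.png

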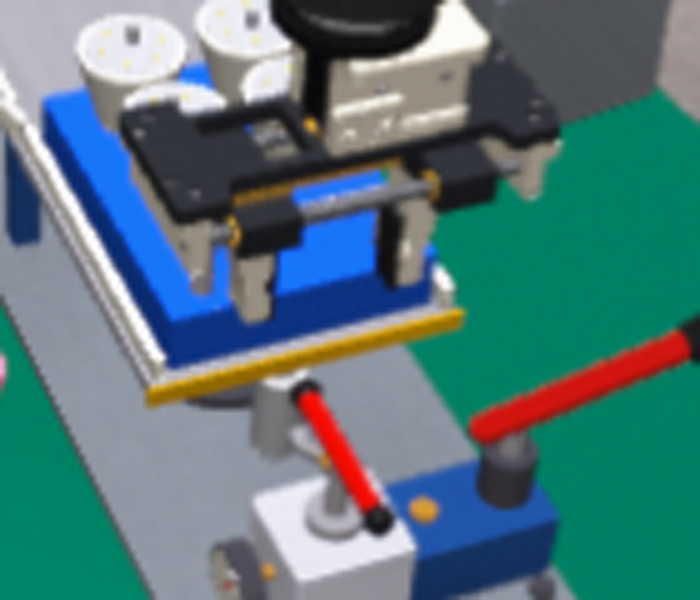

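The fingers are over the gap behind the carrier, tips near (252,315) and (410,285) in the crop, and clear of the valve. I'll lower to push height.

```bash
python3 -m crank '[{"dx":0,"dy":0,"dz":20,"wx":0,"wy":0,"wz":0,"hand":70},{"dx":0,"dy":0,"dz":13,"wx":0,"wy":0,"wz":0,"hand":70},{"dx":0,"dy":0,"dz":0,"wx":0,"wy":0,"wz":0,"hand":70},{"dx":0,"dy":0,"dz":0,"wx":0,"wy":0,"wz":0,"hand":70}]' 20
python3 -c "
from h import *
print(rel([.5487,-.2362,.122],173.25))
im=optics.capture('side');cv2.imwrite('pics/s18.png',im)
cv2.imwrite('pics/c20.png',cv2.resize(im[180:300,250:390],None,fx=5,fy=5,interpolation=cv2.INTER_CUBIC))"
```

```text
time_s: 18.92
tcp_pos: [0.5493, -0.2365, 0.1305]
eef_rot: [-180.0, 0.1, 173.3]
contact_force: [-0.4, -0.2, 1.3]
gripper_width: 0.0613
(array([0.6, 0.3, 8.5]), array([-0.02,  0.06,  0.01]))
```

View pics/c20.png

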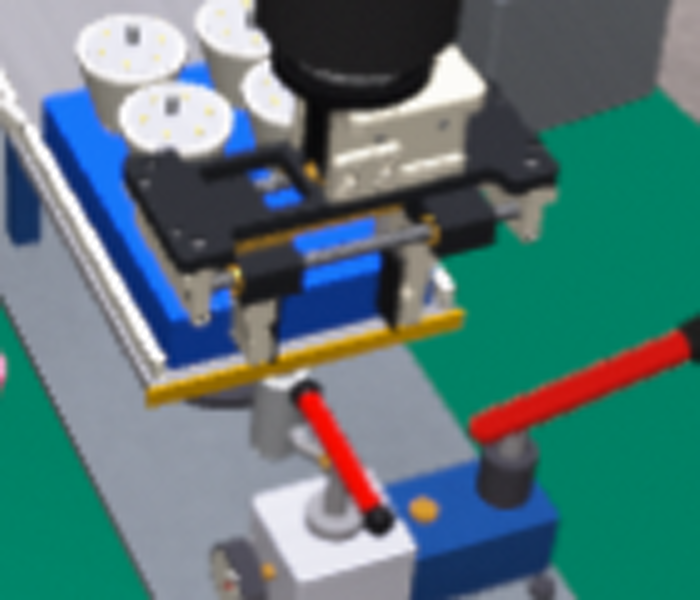

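```bash
python3 -m crank '[{"dx":0,"dy":0,"dz":8,"wx":0,"wy":0,"wz":0,"hand":70},{"dx":0,"dy":3,"dz":0,"wx":0,"wy":0,"wz":0,"hand":70},{"dx":0,"dy":3,"dz":0,"wx":0,"wy":0,"wz":0,"hand":70},{"dx":0,"dy":3,"dz":0,"wx":0,"wy":0,"wz":0,"hand":70},{"dx":0,"dy":3,"dz":0,"wx":0,"wy":0,"wz":0,"hand":70},{"dx":0,"dy":3,"dz":0,"wx":0,"wy":0,"wz":0,"hand":70},{"dx":0,"dy":3,"dz":0,"wx":0,"wy":0,"wz":0,"hand":70},{"dx":0,"dy":3,"dz":0,"wx":0,"wy":0,"wz":0,"hand":70},{"dx":0,"dy":3,"dz":0,"wx":0,"wy":0,"wz":0,"hand":70}]' 20
python3 -c "
from h import *
im=optics.capture('side');cv2.imwrite('pics/s19.png',im);print(np.round(get_state()['contact_force'],1))
cv2.imwrite('pics/c21.png',cv2.resize(im[150:290,225:385],None,fx=4.5,fy=4.2,interpolation=cv2.INTER_CUBIC))"
```

```text
time_s: 20.1
tcp_pos: [0.5517, -0.2125, 0.1217]
eef_rot: [-180.0, 0.0, 173.2]
contact_force: [-0.9, -3.7, -0.1]
gripper_width: 0.0613
[ 0.4 -2.6  1.6]
```

View pics/c21.png

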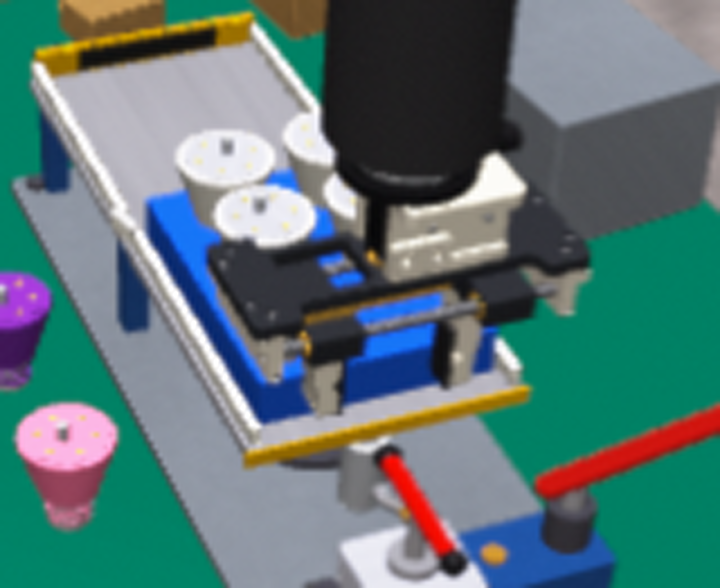

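The carrier is sliding with about 3 N of resistance and the bulbs are upright. I'll keep pushing.

```bash
python3 -m crank '[{"dx":0,"dy":5,"dz":0,"wx":0,"wy":0,"wz":0,"hand":70},{"dx":0,"dy":7,"dz":0,"wx":0,"wy":0,"wz":0,"hand":70},{"dx":0,"dy":8,"dz":0,"wx":0,"wy":0,"wz":0,"hand":70},{"dx":0,"dy":8,"dz":0,"wx":0,"wy":0,"wz":0,"hand":70},{"dx":0,"dy":8,"dz":0,"wx":0,"wy":0,"wz":0,"hand":70},{"dx":0,"dy":8,"dz":0,"wx":0,"wy":0,"wz":0,"hand":70},{"dx":0,"dy":8,"dz":0,"wx":0,"wy":0,"wz":0,"hand":70},{"dx":0,"dy":8,"dz":0,"wx":0,"wy":0,"wz":0,"hand":70},{"dx":0,"dy":6,"dz":0,"wx":0,"wy":0,"wz":0,"hand":70},{"dx":0,"dy":4,"dz":0,"wx":0,"wy":0,"wz":0,"hand":70}]' 20
python3 -c "
from h import *
im=optics.capture('side');cv2.imwrite('pics/s20.png',im);print(np.round(get_state()['contact_force'],1))
cv2.imwrite('pics/c22.png',cv2.resize(im[150:290,225:385],None,fx=4.5,fy=4.2,interpolation=cv2.INTER_CUBIC))"
```

```text
time_s: 21.4
tcp_pos: [0.5599, -0.1427, 0.1216]
eef_rot: [-180.0, 0.0, 173.3]
contact_force: [-0.5, -4.1, 2.6]
gripper_width: 0.0616
[-0.5 -2.   1.1]
```

View pics/c22.png

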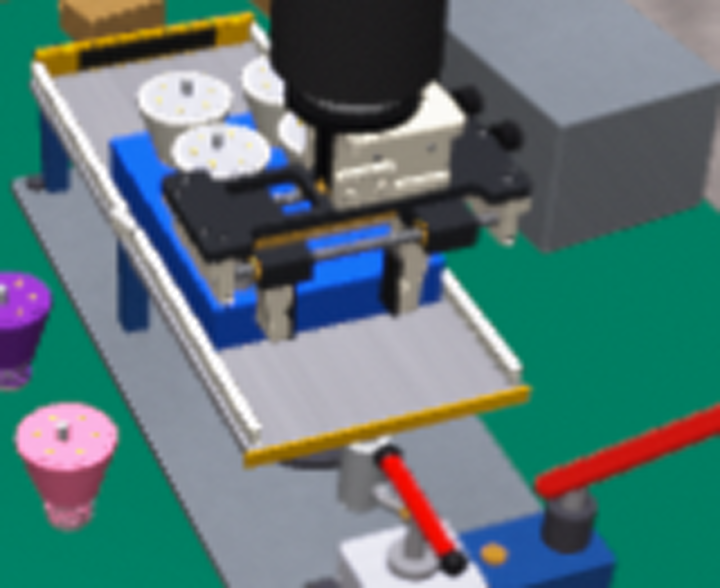

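```bash
python3 -m crank '[{"dx":0,"dy":6,"dz":0,"wx":0,"wy":0,"wz":0,"hand":70},{"dx":0,"dy":8,"dz":0,"wx":0,"wy":0,"wz":0,"hand":70},{"dx":0,"dy":10,"dz":0,"wx":0,"wy":0,"wz":0,"hand":70},{"dx":0,"dy":10,"dz":0,"wx":0,"wy":0,"wz":0,"hand":70},{"dx":0,"dy":10,"dz":0,"wx":0,"wy":0,"wz":0,"hand":70},{"dx":0,"dy":10,"dz":0,"wx":0,"wy":0,"wz":0,"hand":70},{"dx":0,"dy":10,"dz":0,"wx":0,"wy":0,"wz":0,"hand":70},{"dx":0,"dy":10,"dz":0,"wx":0,"wy":0,"wz":0,"hand":70},{"dx":0,"dy":7,"dz":0,"wx":0,"wy":0,"wz":0,"hand":70},{"dx":0,"dy":3,"dz":0,"wx":0,"wy":0,"wz":0,"hand":70}]' 20
python3 -c "
from h import *
im=optics.capture('side');cv2.imwrite('pics/s21.png',im);print(np.round(get_state()['contact_force'],1))
cv2.imwrite('pics/c23.png',cv2.resize(im[140:280,215:375],None,fx=5,fy=4.2,interpolation=cv2.INTER_CUBIC))
im=optics.capture('top');cv2.imwrite('pics/top21.png',im)
cv2.imwrite('pics/c24.png',cv2.resize(im[130:215,165:325],None,fx=5,fy=5,interpolation=cv2.INTER_CUBIC))"
```

```text
time_s: 22.7
tcp_pos: [0.5696, -0.059, 0.1213]
eef_rot: [180.0, -0.0, 173.3]
contact_force: [0.4, -2.7, 0.1]
gripper_width: 0.0608
[0.7 0.2 0.1]
```

View pics/c23.png

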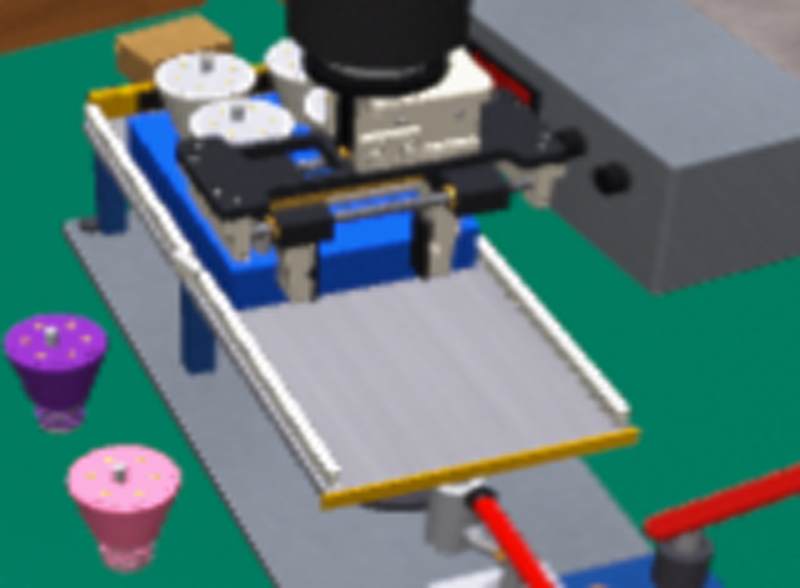

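View pics/c24.png

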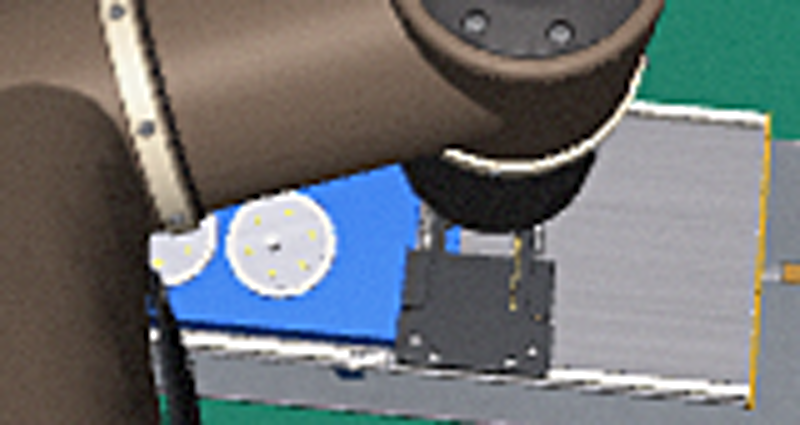

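```bash
python3 - <<'E'
from h import *
a=np.radians(-6.75);ux=np.array([np.cos(a),np.sin(a)]);uy=np.array([-ux[1],ux[0]]);v=np.array([.5216,-.2995])
st=lambda P:np.array([(P[:2]-v)@ux,(P[:2]-v)@uy]).round(4)
print("corner",st(atz("side",[215+132.5/5-.5,140+123.5/4.2-.5],.139)))
print("b--",st(atz("top",[165+281.5/5-.5,130+244.5/5-.5],.186)),"+0.097 = nose")
print("tcp",st(np.array(get_state()["tcp_pos"])),"face est .4905")
E
```

```text
corner [-0.0516  0.4365]
b-- [-0.0133  0.349 ] +0.097 = nose
tcp [0.0195 0.2446] face est .4905
```

About 45–53 mm remains. I'll push 36 mm, then creep.

```bash
python3 -m crank '[{"dx":0,"dy":5,"dz":0,"wx":0,"wy":0,"wz":0,"hand":70},{"dx":0,"dy":6,"dz":0,"wx":0,"wy":0,"wz":0,"hand":70},{"dx":0,"dy":6,"dz":0,"wx":0,"wy":0,"wz":0,"hand":70},{"dx":0,"dy":6,"dz":0,"wx":0,"wy":0,"wz":0,"hand":70},{"dx":0,"dy":6,"dz":0,"wx":0,"wy":0,"wz":0,"hand":70},{"dx":0,"dy":4,"dz":0,"wx":0,"wy":0,"wz":0,"hand":70},{"dx":0,"dy":2,"dz":0,"wx":0,"wy":0,"wz":0,"hand":70},{"dx":0,"dy":1,"dz":0,"wx":0,"wy":0,"wz":0,"hand":70}]' 20
python3 - <<'E'
from h import *
a=np.radians(-6.75);ux=np.array([np.cos(a),np.sin(a)]);uy=np.array([-ux[1],ux[0]]);v=np.array([.5216,-.2995])
st=lambda P:np.array([(P[:2]-v)@ux,(P[:2]-v)@uy]).round(4)
print(st(np.array(get_state()["tcp_pos"])))
im=optics.capture('side');cv2.imwrite('pics/s22.png',im)
cv2.imwrite('pics/c25.png',cv2.resize(im[145:225,225:325],None,fx=7,fy=7,interpolation=cv2.INTER_CUBIC))
E
```

```text
time_s: 23.8
tcp_pos: [0.574, -0.0238, 0.1216]
eef_rot: [-180.0, 0.0, 173.2]
contact_force: [-0.5, -2.4, -1.4]
gripper_width: 0.0615
[0.0196 0.28  ]
```

View pics/c25.png

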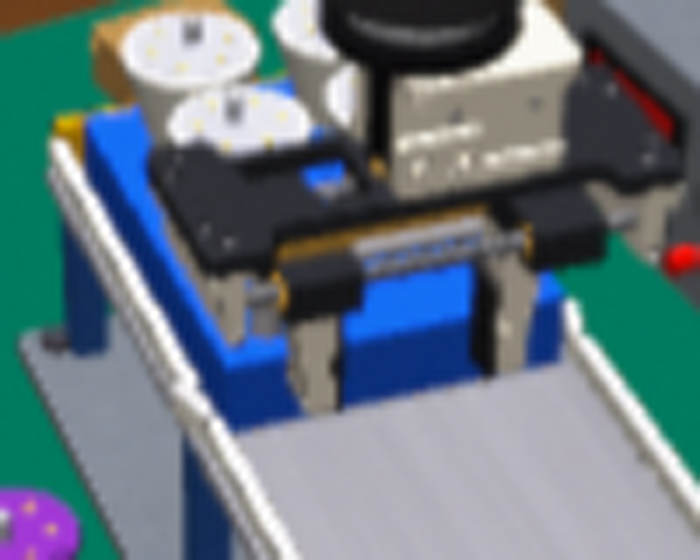

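```bash
python3 -m crank '[{"dx":0,"dy":1.5,"dz":0,"wx":0,"wy":0,"wz":0,"hand":70},{"dx":0,"dy":1.5,"dz":0,"wx":0,"wy":0,"wz":0,"hand":70},{"dx":0,"dy":1,"dz":0,"wx":0,"wy":0,"wz":0,"hand":70},{"dx":0,"dy":1,"dz":0,"wx":0,"wy":0,"wz":0,"hand":70}]' 20; python3 -m crank '[{"dx":0,"dy":1,"dz":0,"wx":0,"wy":0,"wz":0,"hand":70},{"dx":0,"dy":1,"dz":0,"wx":0,"wy":0,"wz":0,"hand":70}]' 20
```

```text
time_s: 24.35
tcp_pos: [0.5746, -0.0188, 0.1216]
eef_rot: [-180.0, 0.0, 173.2]
contact_force: [-0.2, -3.2, -0.9]
gripper_width: 0.0617
time_s: 24.6
tcp_pos: [0.5748, -0.0169, 0.1216]
eef_rot: [-180.0, 0.0, 173.2]
contact_force: [-0.4, -3.1, 1.3]
gripper_width: 0.0612
```

```bash
python3 -m crank '[{"dx":0,"dy":1,"dz":0,"wx":0,"wy":0,"wz":0,"hand":70}]' 20
python3 - <<'E'
from h import *
im=optics.capture('side');cv2.imwrite('pics/s23.png',im)
cv2.imwrite('pics/c26.png',cv2.resize(im[145:225,225:325],None,fx=7,fy=7,interpolation=cv2.INTER_CUBIC))
E
```

```text
time_s: 24.72
tcp_pos: [0.5749, -0.0158, 0.1216]
eef_rot: [180.0, 0.0, 173.2]
contact_force: [-0.5, -3.0, -0.8]
gripper_width: 0.0615
```

View pics/c26.png

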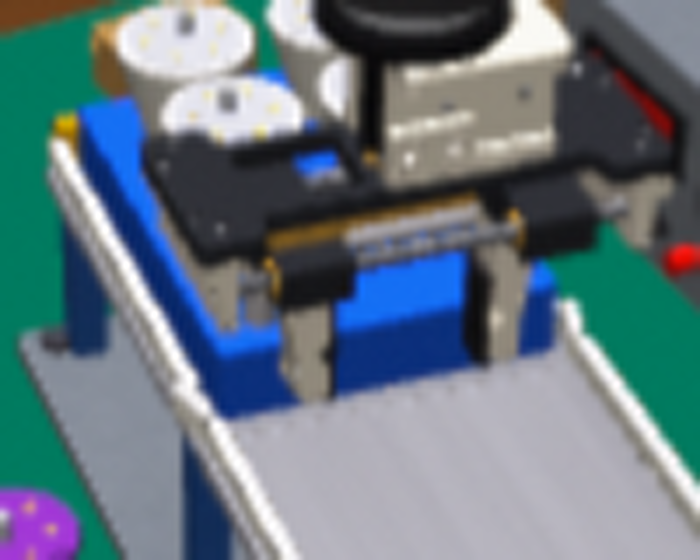

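```bash
python3 -m crank '[{"dx":0,"dy":1,"dz":0,"wx":0,"wy":0,"wz":0,"hand":70}]' 20;python3 -m crank '[{"dx":0,"dy":0.7,"dz":0,"wx":0,"wy":0,"wz":0,"hand":70}]' 20
```

```text
time_s: 24.9
tcp_pos: [0.575, -0.0149, 0.1216]
eef_rot: [-180.0, -0.0, 173.2]
contact_force: [0.9, -2.4, -1.1]
gripper_width: 0.0619
time_s: 25.02
tcp_pos: [0.5751, -0.0141, 0.1216]
eef_rot: [-180.0, 0.0, 173.2]
contact_force: [0.2, -2.2, -0.2]
gripper_width: 0.0616
```

```bash
python3 -m crank '[{"dx":0,"dy":0.7,"dz":0,"wx":0,"wy":0,"wz":0,"hand":70}]' 20;python3 -m crank '[{"dx":0,"dy":0.7,"dz":0,"wx":0,"wy":0,"wz":0,"hand":70}]' 20
```

```text
time_s: 25.15
tcp_pos: [0.5752, -0.0135, 0.1216]
eef_rot: [-180.0, 0.0, 173.2]
contact_force: [0.0, -2.6, -0.6]
gripper_width: 0.0614
time_s: 25.28
tcp_pos: [0.5752, -0.0131, 0.1216]
eef_rot: [-180.0, -0.0, 173.2]
contact_force: [0.1, -7.2, -0.5]
gripper_width: 0.0615
```

```bash
python3 -m crank '[{"dx":0,"dy":0.7,"dz":0,"wx":0,"wy":0,"wz":0,"hand":70}]' 20;python3 -m crank '[{"dx":0,"dy":0.5,"dz":0,"wx":0,"wy":0,"wz":0,"hand":70}]' 20
```

```text
time_s: 25.4
tcp_pos: [0.5752, -0.0131, 0.1216]
eef_rot: [-179.9, -0.0, 173.2]
contact_force: [0.9, -10.5, -1.2]
gripper_width: 0.0613
time_s: 25.52
tcp_pos: [0.5752, -0.013, 0.1216]
eef_rot: [-179.9, -0.0, 173.2]
contact_force: [-0.5, -12.2, -1.2]
gripper_width: 0.0611
```

The force rose from 2.5 to 12 N with no further motion, so the carrier is home against the stop. I'll back off, go up, and check.

```bash
python3 -m crank '[{"dx":0,"dy":-3,"dz":0,"wx":0,"wy":0,"wz":0,"hand":70},{"dx":0,"dy":-8,"dz":0,"wx":0,"wy":0,"wz":0,"hand":70},{"dx":0,"dy":-20,"dz":0,"wx":0,"wy":0,"wz":0,"hand":70},{"dx":0,"dy":-20,"dz":0,"wx":0,"wy":0,"wz":0,"hand":70},{"dx":0,"dy":0,"dz":-50,"wx":0,"wy":0,"wz":0,"hand":70},{"dx":0,"dy":0,"dz":-60,"wx":0,"wy":0,"wz":0,"hand":70},{"dx":0,"dy":0,"dz":-60,"wx":0,"wy":0,"wz":0,"hand":70},{"dx":0,"dy":-60,"dz":-50,"wx":0,"wy":0,"wz":0,"hand":70},{"dx":0,"dy":-60,"dz":0,"wx":0,"wy":0,"wz":0,"hand":70},{"dx":0,"dy":-60,"dz":0,"wx":0,"wy":0,"wz":0,"hand":70}]' 20
python3 -m crank '[{"dx":0,"dy":-60,"dz":0,"wx":0,"wy":0,"wz":0,"hand":70},{"dx":0,"dy":-40,"dz":0,"wx":0,"wy":0,"wz":0,"hand":70},{"dx":0,"dy":0,"dz":0,"wx":0,"wy":0,"wz":0,"hand":70}]' 20
python3 - <<'E'
from h import *
im=optics.capture('side');cv2.imwrite('pics/s24.png',im)
cv2.imwrite('pics/c27.png',cv2.resize(im[140:230,225:325],None,fx=6,fy=6,interpolation=cv2.INTER_CUBIC))
im=optics.capture('top');cv2.imwrite('pics/top24.png',im)
cv2.imwrite('pics/c28.png',cv2.resize(im[130:215,165:365],None,fx=4,fy=4,interpolation=cv2.INTER_CUBIC))
E
```

```text
time_s: 26.78
tcp_pos: [0.5489, -0.2316, 0.3325]
eef_rot: [180.0, 0.1, 173.3]
contact_force: [1.4, 0.5, -1.1]
gripper_width: 0.0613
time_s: 27.15
tcp_pos: [0.5362, -0.3321, 0.3308]
eef_rot: [180.0, -0.1, 173.0]
contact_force: [0.1, 0.7, 0.2]
gripper_width: 0.0612
```

View pics/s24.png

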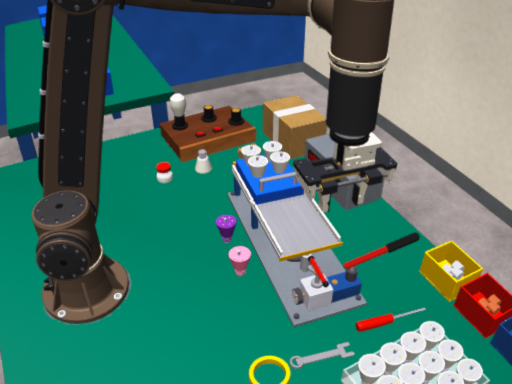

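View pics/c27.png

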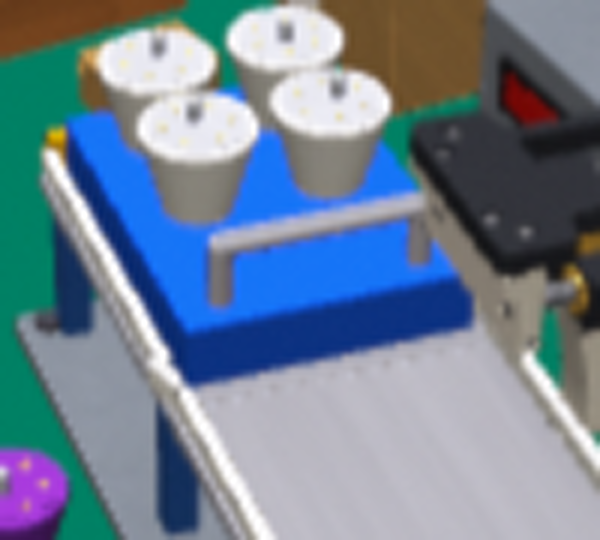

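View pics/c28.png

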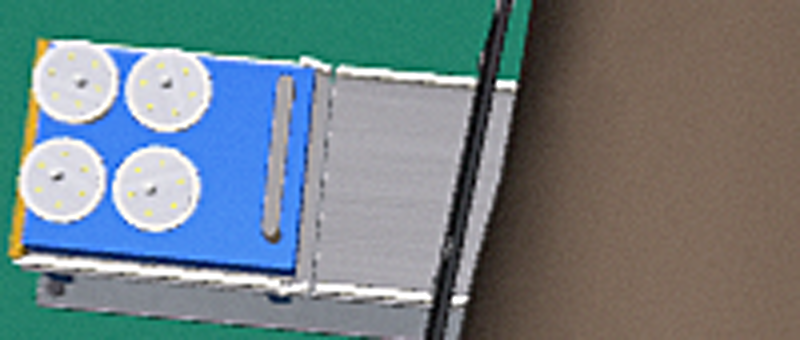

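```bash
python3 - <<'E'
from h import *
f=lambda o,x,s:[o[0]+(x[0]+.5)/s-.5,o[1]+(x[1]+.5)/s-.5]
S=lambda x,y:f((225,140),(x,y),6);T=lambda x,y:f((165,130),(x,y),4)
for k,p,q in(("b++",(285,40),(75.5,83)),("b+-",(157,66),(62,180)),("b-+",(330,105),(168.5,89.5)),("b--",(197,131),(156,188.5))):
    P,e=tri(S(*p),T(*q));print(k,P.round(4),round(e,4))
for c in("side","top"):
  for n in("carrier_nose","stop_face"):
    print(c,n,[(np.round(d["centre"],1).tolist(),round(d["conf"],2)) for d in finder.place_of(n,c)[:2]])
b=cv2.imread("pics/side0.png");n=cv2.imread("pics/s24.png");
for nm,(x,y,w,h) in {"jar":(150,155,30,35),"spare":(190,145,28,32),"screwdr":(350,300,82,35),"spanner":(285,338,72,32),"tape":(243,350,55,34)}.items():
    print(nm,cv2.absdiff(b[y:y+h,x:x+w],n[y:y+h,x:x+w]).mean().round(1))
E
```

```text
b++ [0.6291 0.1486 0.1843] 0.0001
b+- [0.5627 0.1574 0.1821] 0.0008
b-+ [0.6224 0.0862 0.1836] 0.0017
b-- [0.5548 0.0948 0.1828] 0.0018
side carrier_nose [([257.0, 160.0], 0.71)]
side stop_face []
top carrier_nose [([174.5, 169.6], 0.96)]
top stop_face [([177.1, 167.1], 0.6)]
jar 6.8
spare 8.2
screwdr 6.7
spanner 8.0
tape 7.0
```

The carrier is home, square in the rails, with all bulbs upright. One check disagrees, though: the bulb tops now measure z≈0.183, against 0.187 while on the deck, so the deck may be up to 3.5 mm high. I'll probe the deck surface and the carrier top gently with closed fingers to settle it, since time allows.

```bash
python3 - <<'E'
from h import *
a=np.radians(-6.75);ux=np.array([np.cos(a),np.sin(a)]);uy=np.array([-ux[1],ux[0]]);v=np.array([.5216,-.2995])
for y in(.23,.339):
    w=v+ux*.0195+uy*y;print(w.round(4),rel([*w,.14],173.25))
cv2.imwrite("pics/c29.png",cv2.resize(cv2.imread("pics/s24.png")[180:260,235:345],None,fx=7,fy=7,interpolation=cv2.INTER_CUBIC))
E
```

```text
[ 0.568  -0.0734] (array([-1.000e-01,  2.562e+02,  1.919e+02]), array([0.  , 0.03, 0.05]))
[0.5808 0.0349] (array([-2.000e-01,  3.652e+02,  1.919e+02]), array([0.  , 0.03, 0.05]))
```

View pics/c29.png

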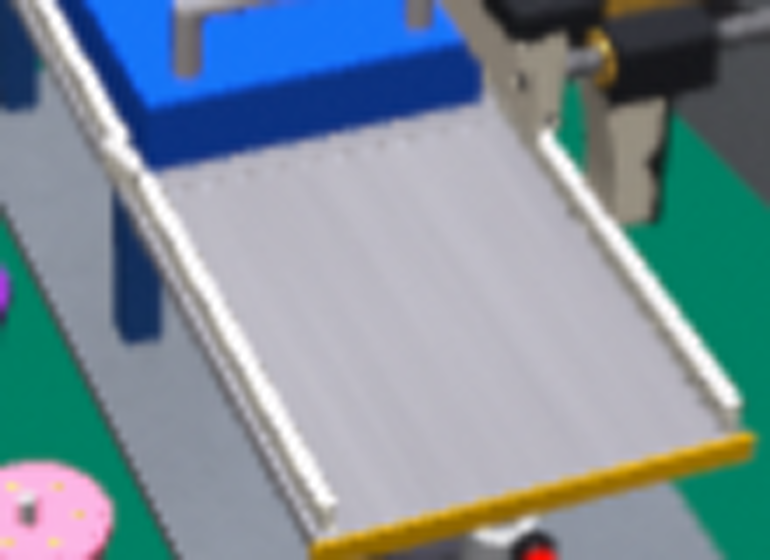

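```bash
python3 -m crank '[{"dx":0,"dy":56,"dz":0,"wx":0,"wy":0,"wz":0,"hand":0},{"dx":0,"dy":50,"dz":0,"wx":0,"wy":0,"wz":0,"hand":0},{"dx":0,"dy":50,"dz":0,"wx":0,"wy":0,"wz":0,"hand":0},{"dx":0,"dy":50,"dz":0,"wx":0,"wy":0,"wz":0,"hand":0},{"dx":0,"dy":50,"dz":0,"wx":0,"wy":0,"wz":0,"hand":0},{"dx":0,"dy":0,"dz":60,"wx":0,"wy":0,"wz":0,"hand":0},{"dx":0,"dy":0,"dz":60,"wx":0,"wy":0,"wz":0,"hand":0},{"dx":0,"dy":0,"dz":60,"wx":0,"wy":0,"wz":0,"hand":0},{"dx":0,"dy":0,"dz":22,"wx":0,"wy":0,"wz":0,"hand":0},{"dx":0,"dy":0,"dz":0,"wx":0,"wy":0,"wz":0,"hand":0}]' 5
python3 -m crank '[{"dx":0,"dy":0,"dz":12,"wx":0,"wy":0,"wz":0,"hand":0},{"dx":0,"dy":0,"dz":0,"wx":0,"wy":0,"wz":0,"hand":0}]' 5
```

```text
time_s: 28.7
tcp_pos: [0.5669, -0.0736, 0.1281]
eef_rot: [-179.9, -0.2, 173.3]
contact_force: [-0.1, -0.1, 0.8]
gripper_width: 0.0004
time_s: 28.95
tcp_pos: [0.5681, -0.0739, 0.1179]
eef_rot: [180.0, 0.0, 173.3]
contact_force: [-0.7, 0.5, 0.2]
gripper_width: 0.0004
```

```bash
python3 -m crank '[{"dx":0,"dy":0,"dz":4,"wx":0,"wy":0,"wz":0,"hand":0},{"dx":0,"dy":0,"dz":3,"wx":0,"wy":0,"wz":0,"hand":0},{"dx":0,"dy":0,"dz":0,"wx":0,"wy":0,"wz":0,"hand":0}]' 5
python3 -m crank '[{"dx":0,"dy":0,"dz":1,"wx":0,"wy":0,"wz":0,"hand":0},{"dx":0,"dy":0,"dz":0,"wx":0,"wy":0,"wz":0,"hand":0}]' 5
python3 -m crank '[{"dx":0,"dy":0,"dz":1,"wx":0,"wy":0,"wz":0,"hand":0},{"dx":0,"dy":0,"dz":0,"wx":0,"wy":0,"wz":0,"hand":0}]' 5
```

```text
time_s: 29.32
tcp_pos: [0.5679, -0.0743, 0.1105]
eef_rot: [-180.0, -0.0, 173.2]
contact_force: [0.1, -0.0, -0.2]
gripper_width: 0.0008
time_s: 29.58
tcp_pos: [0.568, -0.0742, 0.1096]
eef_rot: [180.0, 0.0, 173.2]
contact_force: [-0.1, 0.3, 0.2]
gripper_width: 0.0004
time_s: 29.82
tcp_pos: [0.568, -0.0742, 0.1085]
eef_rot: [-180.0, -0.0, 173.2]
contact_force: [-0.2, -0.5, 0.1]
gripper_width: 0.0004
```

```bash
python3 -m crank '[{"dx":0,"dy":0,"dz":1,"wx":0,"wy":0,"wz":0,"hand":0},{"dx":0,"dy":0,"dz":0,"wx":0,"wy":0,"wz":0,"hand":0}]' 5
python3 -m crank '[{"dx":0,"dy":0,"dz":0.7,"wx":0,"wy":0,"wz":0,"hand":0},{"dx":0,"dy":0,"dz":0,"wx":0,"wy":0,"wz":0,"hand":0}]' 5
```

```text
time_s: 30.08
tcp_pos: [0.5679, -0.0742, 0.1075]
eef_rot: [-180.0, -0.0, 173.2]
contact_force: [1.4, -0.3, -0.1]
gripper_width: 0.0
time_s: 30.32
tcp_pos: [0.5681, -0.0742, 0.1069]
eef_rot: [180.0, 0.0, 173.2]
contact_force: [0.3, -0.4, 0.7]
gripper_width: 0.0004
```

```bash
python3 -m crank '[{"dx":0,"dy":0,"dz":0.7,"wx":0,"wy":0,"wz":0,"hand":0},{"dx":0,"dy":0,"dz":0,"wx":0,"wy":0,"wz":0,"hand":0}]' 5
```

```text
time_s: 30.58
tcp_pos: [0.568, -0.0742, 0.1069]
eef_rot: [-180.0, 0.0, 173.3]
contact_force: [-3.0, 0.1, 6.9]
gripper_width: 0.0004
```

The fingertip met the deck at z = 0.1069, 1.9 mm above the shelf's 0.105 and well within 4 mm. I'll retreat and take a last look.

```bash
python3 -m crank '[{"dx":0,"dy":0,"dz":-10,"wx":0,"wy":0,"wz":0,"hand":0},{"dx":0,"dy":0,"dz":-50,"wx":0,"wy":0,"wz":0,"hand":0},{"dx":0,"dy":0,"dz":-60,"wx":0,"wy":0,"wz":0,"hand":0},{"dx":0,"dy":0,"dz":-60,"wx":0,"wy":0,"wz":0,"hand":0},{"dx":0,"dy":-60,"dz":-30,"wx":0,"wy":0,"wz":0,"hand":0},{"dx":0,"dy":-60,"dz":0,"wx":0,"wy":0,"wz":0,"hand":0},{"dx":0,"dy":-60,"dz":0,"wx":0,"wy":0,"wz":0,"hand":0},{"dx":0,"dy":-60,"dz":0,"wx":0,"wy":0,"wz":0,"hand":0},{"dx":0,"dy":-30,"dz":0,"wx":0,"wy":0,"wz":0,"hand":0},{"dx":0,"dy":0,"dz":0,"wx":0,"wy":0,"wz":0,"hand":0}]' 5
python3 - <<'E'
from h import *
im=optics.capture('side');cv2.imwrite('pics/s25.png',im)
b=cv2.imread("pics/s24.png");print(cv2.absdiff(b[150:300,225:270],im[150:300,225:270]).mean())
cv2.imwrite('pics/c30.png',cv2.resize(im[140:310,225:355],None,fx=4.5,fy=3.5,interpolation=cv2.INTER_CUBIC))
E
```

```text
time_s: 31.82
tcp_pos: [0.5359, -0.3403, 0.3139]
eef_rot: [-180.0, -0.0, 173.1]
contact_force: [0.5, 0.3, 0.5]
gripper_width: 0.0005
0.5723456790123457
```

View pics/c30.png

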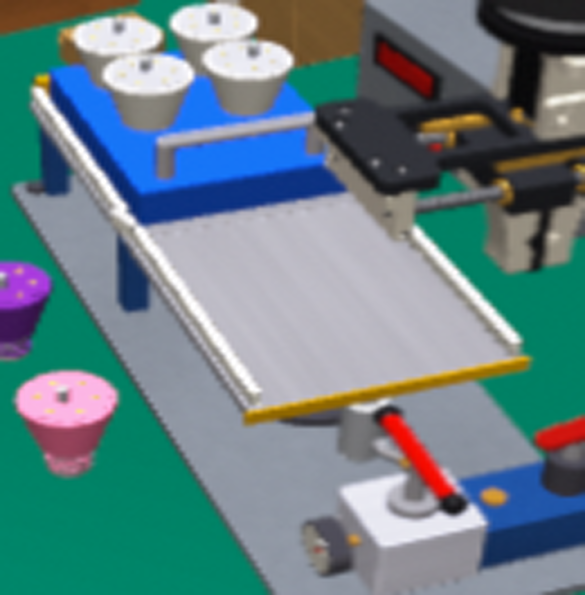

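The last picture shows the carrier home against the stop, four bulbs upright, the T-handle back at its shut angle, and the arm clear. Handing in.

```bash
python3 -c "
from plant import order
print(order.close_job())"
```

```text
the job is handed in; nothing more can be done
None
```

The job is handed in at about 32 s of the 67 s allowed; no verdict is reported.

**What I did:** I opened the T-handle along its arc to about 0.9 rad, and the deck sank at about 13 mm/s. I stopped it twice to measure the height, then shut the valve to about 0.05 rad past its starting angle. I then pushed the carrier low on its rear face until it met the end stop; the wrist force peaked at about 12 N, friction included. Afterwards I backed the arm clear.

**Last checks:**
- **Carrier and bulbs:** in the pictures the carrier rests against the stop and lies square in the rails. All four bulb bodies are standing, and the bystanders I compared had not visibly moved. I did not compare the cardboard box closely.
- **Valve:** the bar sits slightly clockwise of where it started, so it is shut and well short of the −0.12 rad limit.
- **Deck height:** the checks disagreed, though all fell inside the 4 mm limit. Camera triangulation before the slide gave about +0.5 mm, and comparing bulb-top heights before and after gave about +3.5 mm. A fingertip touch on the deck gave +1.9 mm against the stated 105 mm shelf height. I went by the touch.

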